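# Make up two buffing-wheel sets on their pin stands

## Task

Make up the two wheel sets on the pin stands, threading each part flat down over the pin. On the blue stand: the steel flange first with its hub upward, then the brown flap wheel, then the black collar on top; on the red stand: the green nylon wheel, then the brass collar on top. Leave the glass jar and the yellow oil can standing where they are.

Things in the scene. Friction and masses are not known exactly. Their poses are not given: they have to be found in the camera images.
- flange: steel flange: disc 60 mm diameter and 6 mm thick, with a hub of 36 mm diameter on top of it, 24 mm high overall, about 0.2 kg; bore 22 mm right through; origin at the centre of the underside, z up along the bore; lies flat on the bench at the start; the hub (z 6 to 24 mm) is the easy part to grip and points up at the start
- flap_wheel: brown abrasive flap wheel: thick disc 60 mm diameter, 22 mm high, dark slanting marks and a cream hub ring on its top, about 0.1 kg; bore 22 mm right through; origin at the centre of the underside, z up along the bore; lies flat on the bench at the start; keep it the way up it is
- black_collar: black plastic collar: plain ring 40 mm outer diameter, 22 mm high, about 0.06 kg; bore 22 mm right through; origin at the centre of the underside, z up along the bore; lies flat on the bench at the start; keep it the way up it is
- nylon_wheel: green nylon wheel: thick disc 60 mm diameter, 22 mm high, light green flecks on its top, about 0.07 kg; bore 22 mm right through; origin at the centre of the underside, z up along the bore; lies flat on the bench at the start; keep it the way up it is
- brass_collar: brass collar: plain ring 40 mm outer diameter, 22 mm high, about 0.14 kg; bore 22 mm right through; origin at the centre of the underside, z up along the bore; lies flat on the bench at the start; keep it the way up it is
- stand_blue: blue pin stand, fixed: square base 84 x 84 mm, 14 mm thick, with an upright steel pin, 12 mm diameter, in its middle, ending in a blunt cone (last 10 mm) 72 mm above the bench; origin at the centre of the base's underside, on the pin's axis, z up. Seated undersides above the bench: flange 14 mm, flap wheel on its hub 38 mm, black collar 60 mm
- stand_red: red pin stand, fixed: square base 84 x 84 mm, 14 mm thick, with an upright steel pin, 12 mm diameter, in its middle, ending in a blunt cone (last 10 mm) 72 mm above the bench; origin at the centre of the base's underside, on the pin's axis, z up. Seated undersides above the bench: nylon wheel 14 mm, brass collar 36 mm
- jar: glass jar with a red lid, 62 mm diameter, 85 mm high, loose, not to be disturbed; origin at the centre of its underside, z up
- oil_can: small yellow oil can with a thin upright spout, 58 mm diameter, 92 mm high, loose, not to be disturbed; origin at the centre of its underside, z up
There are look-alikes about, which are no part of the job. There is more than one size of the stand_blue; the one meant has the size given above. Of the things that look like the nylon_wheel, the smaller one is meant.

How it is judged:
At the end, for the whole second after the job is handed in: Blue pin, upward: flange (hub up), flap wheel, black collar; red pin: nylon wheel, brass collar. Each within 10 mm of the pin's axis, underside within 4 mm of its seated height (blue 14, 38, 60 mm; red 14, 36 mm above the bench), upright within 0.12 rad, released and at rest (horizontal distance between each of flange, flap_wheel, black_collar and stand_blue below 0.01 m and z of flange in the frame of stand_blue between 0.01 and 0.018 m and angle between each of flange, flap_wheel, black_collar, nylon_wheel, brass_collar's own z axis and vertical below 0.12 rad and linear speed of each of flange, flap_wheel, black_collar, nylon_wheel, brass_collar below 0.02 m/s and contact force between each of flange, flap_wheel, black_collar, nylon_wheel, brass_collar and the fingers below 0.1 N and z of flap_wheel in the frame of stand_blue between 0.034 and 0.042 m and z of black_collar in the frame of stand_blue between 0.056 and 0.064 m and horizontal distance between each of nylon_wheel, brass_collar and stand_red below 0.01 m and z of nylon_wheel in the frame of stand_red between 0.01 and 0.018 m and z of brass_collar in the frame of stand_red between 0.032 and 0.04 m); the robot touches nothing.
It fails at once if the glass jar is pushed more than 20 mm or tipped (distance of jar from where it was at the start of the episode above 0.02 m or angle between jar's own z axis and vertical above 0.25 rad).
It fails at once if the oil can is pushed more than 20 mm or tipped (distance of oil_can from where it was at the start of the episode above 0.02 m or angle between oil_can's own z axis and vertical above 0.25 rad).
It also fails if it takes over 136 s, if anything falls off the work surface, if the arm or the gripper's body presses on something with over 40 N, if the wrist force passes 120 N, or if a joint passes its speed limit or range.

## Robot

A 7-joint arm with a two-finger parallel gripper is mounted at the origin on the work surface. World frame = base frame: x ahead of the robot, y to its left, z up, the work surface at z = 0. Lengths are in m, angles in rad, forces in N, time in s.
With the tool pointing down it reaches from about 0.4 to 0.875 m from the base axis. Payload 19.3 kg.
Tool frame: the origin (TCP) lies between the finger pads; the fingertips stand 17 mm ahead of it and the grasp point (between the pads) lies 2 mm behind it (bot.tips_ahead is the z of the fingertips in the tool frame, in m); z points along the fingers, y is the direction in which the jaws open and shut (so a half turn about z gives the same grasp; the last joint's range is limited). The gripper opens to 85 mm and grips with 20 to 120 N. Pads are 22 mm wide; open, the fingers measure 114 mm over their backs; the gripper's body (76 mm by 85 mm) begins 54 mm behind the grasp point. The pads swing forward as they close: fully open they stand 13 mm farther back than shut.
Start: joints at [1.105, 0.521, -0.036, 1.599, 0.021, 1.021, -0.113], TCP at [0.241, -0.577, 0.248] pointing down, gripper open.
Joint ranges: [-2.91, 2.91], [-0.3, 2.13], [-1.5, 1.42], [0.17, 2.43], [-1.26, 4.41], [0.16, 1.93], [-2.52, 2.52]. Speed limits (rad/s): [1.89, 1.89, 2.39, 2.39, 3.01, 3.01, 3.01].

## Interface

Orientations are given as [roll, pitch, yaw] about the fixed x, y, z axes, in that order (R = Rz(yaw) Ry(pitch) Rx(roll)).
In Python, from workcell import telemetry, cams, job, bot gives the robot as it stands.
- The arm moves only by the tool arm_command, never from a script. Its argument "deltas" is a list of rows, each a list of 7 numbers: the opening, from -1 (shut) to 1 (fully open), so that 0 is half open, then the shift along the tool's x, y, z normalised to -1 to 1, where 1 is 150 mm, then the turn, a rotation vector about the tool's x, y, z normalised to -1 to 1, where 1 is 45 degrees. In form: [[hand, tx, ty, tz, rx, ry, rz], ...]. A call has 1 to 8 rows; each row is the pose to reach, as a shift and turn from the pose commanded when the call began, along the tool's axes at that moment; what a row does not reach only later rows make up. A row lasts 1/8 s, in which the tool goes at most 62.5 mm and 10.7 degrees, less where a joint would pass 70% of its speed; a pose out of reach is approached as far as the arm can. A call with a number of a shift or a turn outside -1 to 1 is refused whole. A call with a gripper value outside its range is refused whole. The fingers move at their own pace and stop on an object; "newtons" is the grip in N (left out, the last holds). Time passes only in rows, so rows that repeat a pose let the fingers close. It gives the time, the measured TCP pose, the force and the opening at its end, in the units of the state.
- telemetry.observe(): the state, without advancing time (a new reading comes with each control period).
- cams.grab_frame(name): name is "side" or "top" or "wrist"; returns the picture (400x640x3 uint8, blue, green, red); there is no depth.
- cams.get_calibration(name): a dict with "fx", "fy", "cx", "cy" (pixels), "R" (3x3) and "t" (3): a world point X has camera coordinates R X + t. Camera axes: x right, y down, z forward; pixel columns grow to the right and rows downward; lengths in m; the calibration is good to about 2 mm. A picture is of the moment at which its call begins: read the wrist's pose just before it. get_calibration takes no time and is no camera call; for the wrist camera it gives the pose at the moment of the call.
- job.job_done(): hands the job in, once; it reports no verdict.
The state is a dict: "clock": time; "qpos": joint angles; "qd": joint speeds; "joint_efforts": joint torques, N m; "position": TCP position; "tool_rot": TCP orientation; "force": force on the tool from outside, world axes, zero at the start; "moment": the same for the moment, N m; "grip_width": finger opening in m.
Only numpy, scipy, OpenCV 4.12 (cv2) and the standard library are available. Lean on these libraries where they do the work, as an engineer would, in place of code of your own. Each camera call takes 0.05 s, during which the arm holds its last target.

## Working session

There is one attempt and no reset: what is moved stays moved. The work goes in short steps, Python scripts to look and compute and a tool call to move; the robot and the scene stay as the last step left them, time stands still between calls to the robot, and variables do not carry over. Pictures are saved under pics/ and viewed, and the job is handed in when it is done.

Besides the shell and the picture viewer there is one more tool, called after ">>>" as name([rows], argument=value, ...), one row to a line, values as JSON. arm_command: Moves the arm, as the interface text tells. Its arguments: {"type":"object","properties":{"deltas":{"type":"array","items":{"type":"array","items":{"type":"number"}}},"newtons":{"type":"number"}},"required":["deltas"]}

```bash
ls; mkdir -p pics
python3 - <<'E'
from workcell import telemetry, cams, job, bot
import cv2
print(telemetry.observe()); print(bot.tips_ahead)
for n in ("side","top","wrist"):
    f=cams.grab_frame(n); cv2.imwrite(f"pics/a_{n}.png",f); print(n,cams.get_calibration(n))
E
```

```text
pics
{'clock': 0.0, 'qpos': array([ 1.10477456,  0.52203263, -0.03630725,  1.59994121,  0.02118762,
        1.02104477, -0.11279436]), 'qd': array([-0.00048304, -0.00079366,  0.00027953, -0.00101326, -0.00020508,
        0.0005346 , -0.00030611]), 'joint_efforts': array([-3.67432251e-03, -9.27118349e+01,  1.97797693e+00, -3.69940817e+01,
        1.77638303e-02,  8.05479591e-03, -5.48960634e-05]), 'position': array([ 0.2408386 , -0.5764408 ,  0.24773824]), 'tool_rot': array([-3.14055349e+00,  6.98553358e-05,  3.95792307e-01]), 'force': array([-0.61518155,  0.58027055, -0.016849  ]), 'moment': array([0.00953852, 0.05222982, 0.03446684]), 'grip_width': 0.08557780591388063}
0.017
side {'fx': 388.16903391329134, 'fy': 388.16903391329134, 'cx': 321.88813346871603, 'cy': 201.29129125011778, 'R': array([[-0.80144181, -0.59804898,  0.00533333],
       [-0.46876922,  0.62260693, -0.6265908 ],
       [ 0.37141142, -0.50467617, -0.77933018]]), 't': array([0.45860658, 0.29685413, 0.76659886])}
top {'fx': 472.78199016858196, 'fy': 472.78199016858196, 'cx': 321.9570557856618, 'cy': 197.78084923218765, 'R': array([[-1.99531983e-02, -9.99800112e-01, -1.26723265e-03],
       [-9.97568040e-01,  1.99932828e-02, -6.67703084e-02],
       [ 6.67822980e-02, -6.81304120e-05, -9.97767568e-01]]), 't': array([0.00838029, 0.58345959, 1.08789669])}
wrist {'fx': 345.23993033717704, 'fy': 345.23993033717704, 'cx': 317.5726540989958, 'cy': 194.0383320613048, 'R': array([[ 3.85462459e-01, -9.22723225e-01, -7.36902843e-04],
       [-8.82638624e-01, -3.68949937e-01,  2.91247325e-01],
       [-2.69012551e-01, -1.11614491e-01, -9.56647507e-01]]), 't': array([-0.62427913, -0.03799123,  0.37893257])}
```

View pics/a_top.png

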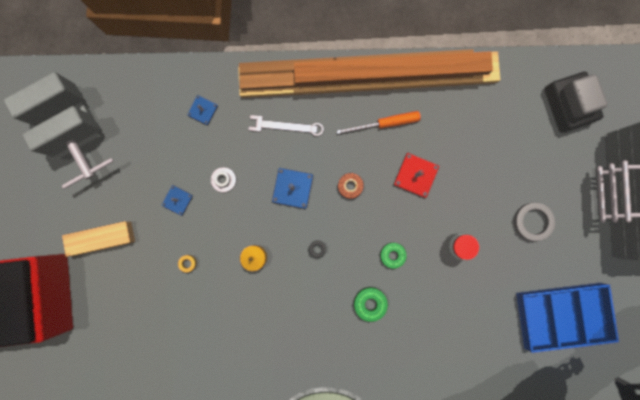

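View pics/a_side.png

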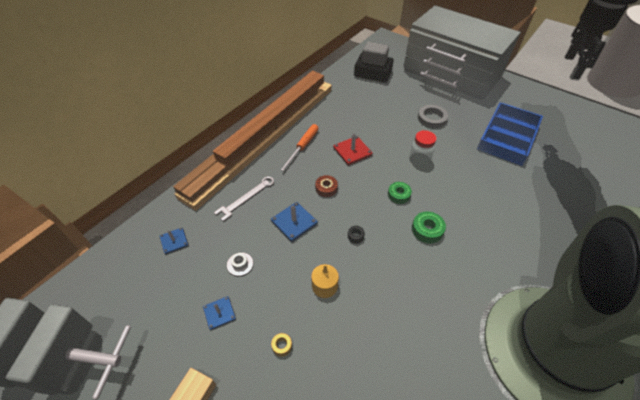

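View pics/a_wrist.png

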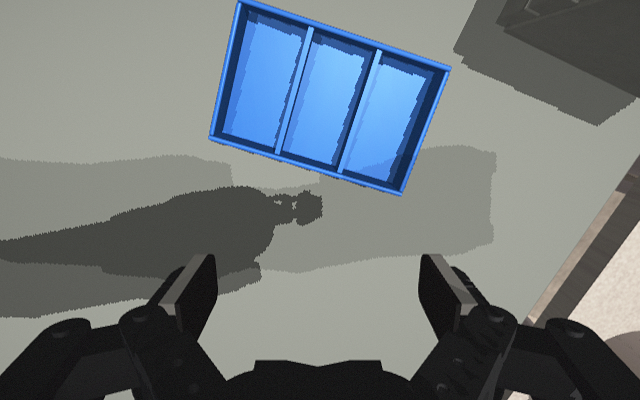

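```bash
cat > h.py <<'E'
import numpy as np, cv2
from workcell import telemetry, cams, job, bot
def cast(c,u,v,z):
    d=c["R"].T@np.array([(u-c["cx"])/c["fx"],(v-c["cy"])/c["fy"],1]); o=-c["R"].T@c["t"]
    return o+d*(z-o[2])/d[2]
def proj(c,X):
    p=c["R"]@np.array(X)+c["t"]; return np.array([c["fx"]*p[0]/p[2]+c["cx"],c["fy"]*p[1]/p[2]+c["cy"]])
E
python3 - <<'E'
from h import *
f=cv2.imread("pics/a_top.png"); c=cams.get_calibration("top")
cv2.imwrite("pics/top_zoom.png",cv2.resize(f[90:330,150:490],None,fx=2.35,fy=2.35,interpolation=cv2.INTER_CUBIC))
hsv=cv2.cvtColor(f,cv2.COLOR_BGR2HSV)
R={"flange":((223,179),22,.006),"bstand":((292,188),30,.014),"flap":((351,186),20,.022),"red":((417,175),30,.014),"black":((317,249),16,.022),"nylon":((393,256),20,.022),"bigG":((370,304),25,.022),"brass":((187,264),14,.022),"oil":((253,259),20,.05),"jar":((465,247),20,.085)}
bg=np.median(f[200:240,200:400].reshape(-1,3),0); print(bg)
for n,((u,v),r,z) in R.items():
    w=f[v-r:v+r+1,u-r:u+r+1].astype(int); m=(np.abs(w-bg).max(2)>38).astype(np.uint8)
    cs,_=cv2.findContours(m,cv2.RETR_EXTERNAL,cv2.CHAIN_APPROX_NONE); k=max(cs,key=cv2.contourArea)
    (a,b),(ww,hh),ang=cv2.minAreaRect(k); (e,g),rad=cv2.minEnclosingCircle(k)
    print(n,(round(a+u-r,1),round(b+v-r,1)),"size",round(ww,1),round(hh,1),round(ang),"pos",cast(c,a+u-r,b+v-r,z).round(4), "mm/px",round(1000*(1.088-z)/472.8,2))
E
```

```text
[122. 126. 126.]
flange (223.0, 179.0) size 24.0 24.0 90 pos [0.6339 0.2311 0.006 ] mm/px 2.29
bstand (292.1, 188.6) size 35.3 36.1 11 pos [0.6069 0.0667 0.014 ] mm/px 2.27
flap (349.8, 186.2) size 24.0 26.2 45 pos [ 0.6091 -0.0689  0.022 ] mm/px 2.25
red (415.7, 175.5) size 35.8 36.8 23 pos [ 0.6323 -0.2257  0.014 ] mm/px 2.27
black (316.0, 250.0) size 16.0 16.0 90 pos [0.4622 0.013  0.022 ] mm/px 2.25
nylon (392.0, 255.5) size 24.7 26.2 45 pos [ 0.446  -0.1629  0.022 ] mm/px 2.25
bigG (369.8, 304.2) size 33.9 34.6 45 pos [ 0.3355 -0.1084  0.022 ] mm/px 2.25
brass (187.0, 263.5) size 17.0 18.0 90 pos [0.4371 0.3123 0.022 ] mm/px 2.25
oil (253.5, 258.5) size 27.0 27.0 90 pos [0.4471 0.154  0.05  ] mm/px 2.2
jar (462.0, 250.0) size 30.0 34.0 90 pos [ 0.4586 -0.3071  0.085 ] mm/px 2.12
```

View pics/top_zoom.png

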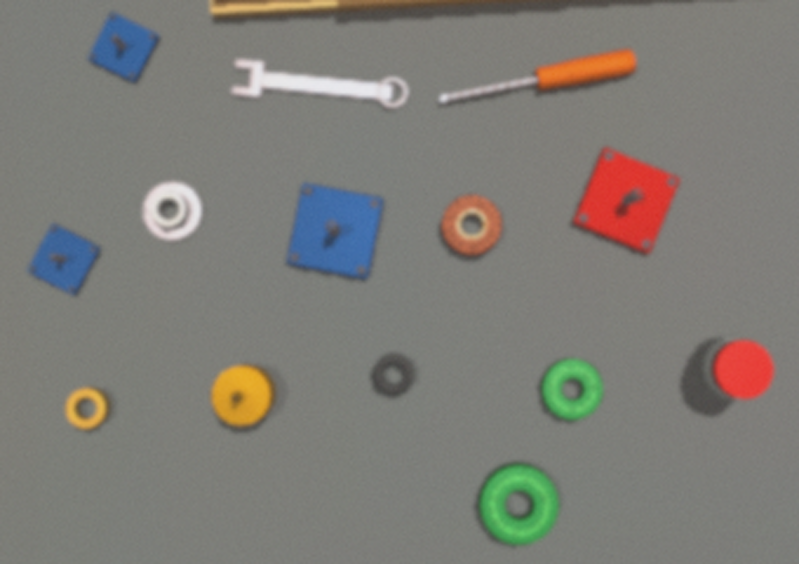

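```bash
cat >> h.py <<'E'
from scipy.spatial.transform import Rotation as Ro
def plan(x,y,z,yaw,hand=1):
    s=telemetry.observe(); p=s["position"]; R=Ro.from_euler("xyz",s["tool_rot"])
    T=Ro.from_euler("xyz",[np.pi,0,yaw])
    d=R.inv().apply(np.array([x,y,z])-p)/.15; w=(R.inv()*T).as_rotvec()/(np.pi/4)
    n=max(np.linalg.norm(d)*.15/.0625, np.linalg.norm(w)*45/10.7)
    print("at",p.round(4),s["tool_rot"].round(3),"t",round(s["clock"],2),"w",round(s["grip_width"],4),"F",s["force"].round(1)); print("delta",[hand]+d.round(3).tolist()+w.round(3).tolist(),"rows>=",round(n,1))
E
python3 - <<'E'
from h import *
c=cams.get_calibration("wrist"); s=telemetry.observe()
o=-c["R"].T@c["t"]; R=Ro.from_euler("xyz",s["tool_rot"]); print("cam in tool",R.inv().apply(o-s["position"]),"axis in tool",R.inv().apply(c["R"][2]))
plan(.32,-.45,.26,.8); plan(.446,-.163,.2,1.571)
E
```

```text
cam in tool [ 0.07399487 -0.00032202 -0.1252492 ] axis in tool [-2.91189197e-01  8.38324945e-05  9.56665482e-01]
at [ 0.2408 -0.5765  0.2479] [-3.141  0.     0.396] t 0.15 w 0.0854 F [-0.5 -0.8  0. ]
delta [1, 0.812, -0.575, -0.08, -0.001, -0.0, -0.515] rows>= 2.4
at [ 0.2408 -0.5765  0.2479] [-3.141  0.     0.396] t 0.15 w 0.0854 F [-0.5 -0.8  0. ]
delta [1, 2.325, -2.016, 0.321, -0.001, -0.001, -1.496] rows>= 7.4
```

>>> arm_command([
  [1,0.9,-0.8,0,0,0,-0.6],
  [1,0.9,-0.8,0,0,0,-0.6],
  [1,0.9,-0.8,0,0,0,-0.6],
  [1,0.9,-0.8,0,0,0,-0.6],
])

```text
clock: 0.65
position: [0.3212, -0.4107, 0.2486]
tool_rot: [-3.142, -0.001, 0.874]
force: [-0.2, -0.6, -0.1]
grip_width: 0.0858
```

```bash
python3 -c "
from h import *
plan(.446,-.163,.16,1.571)"
```

```text
at [ 0.3212 -0.4107  0.2486] [-3.142e+00 -1.000e-03  8.740e-01] t 0.65 w 0.0858 F [-0.2 -0.6 -0.1]
delta [1, 1.799, -0.422, 0.592, 0.0, -0.001, -0.888] rows>= 4.7
```

>>> arm_command([
  [1,0.9,-0.2,0,0,0,-0.888],
  [1,0.9,-0.2,0,0,0,-0.888],
  [1,0.9,-0.2,0,0,0,-0.888],
  [1,0.9,-0.2,0,0,0,-0.888],
  [1,0.9,-0.2,0,0,0,-0.888],
])

```text
clock: 1.27
position: [0.3835, -0.2921, 0.2482]
tool_rot: [-3.141, -0.0, 1.563]
force: [-0.2, 0.2, -0.0]
grip_width: 0.0856
```

```bash
python3 -c "
from h import *
plan(.446,-.163,.16,1.571)"
```

```text
at [ 0.3835 -0.2921  0.2482] [-3.141 -0.     1.563] t 1.27 w 0.0856 F [-0.2  0.2 -0. ]
delta [1, 0.864, 0.41, 0.588, -0.0, -0.0, -0.011] rows>= 2.7
```

>>> arm_command([
  [1,0.864,0.41,0.5,0,0,-0.011],
  [1,0.864,0.41,0.5,0,0,-0.011],
  [1,0.864,0.41,0.5,0,0,-0.011],
  [1,0.864,0.41,0.5,0,0,-0.011],
  [1,0.864,0.41,0.5,0,0,-0.011],
])

```text
clock: 1.9
position: [0.4458, -0.1634, 0.1734]
tool_rot: [-3.141, 0.0, 1.57]
force: [-1.0, -0.2, -0.3]
grip_width: 0.0854
```

Run:
```python
from h import *
f=cams.grab_frame("wrist"); c=cams.get_calibration("wrist"); cv2.imwrite("pics/n1.png",f)
h=cv2.cvtColor(f,cv2.COLOR_BGR2HSV); m=cv2.inRange(h,(45,90,40),(80,255,255))
n,l,st,ce=cv2.connectedComponentsWithStats(m)
for i in range(1,n):
    if st[i,4]>500: print(st[i],ce[i])
plan(.446,-.163,.16,1.571)
```

```text
[ 127   65  107  101 7879] [179.14088082 114.61759106]
[ 285  147   71   72 3422] [319.80157802 182.59643483]
at [ 0.4458 -0.1637  0.1736] [3.141e+00 1.000e-03 1.570e+00] t 1.95 w 0.0855 F [ 0.3 -0.   0. ]
delta [1, 0.005, 0.001, 0.091, 0.0, 0.001, -0.002] rows>= 0.2
```

View pics/n1.png

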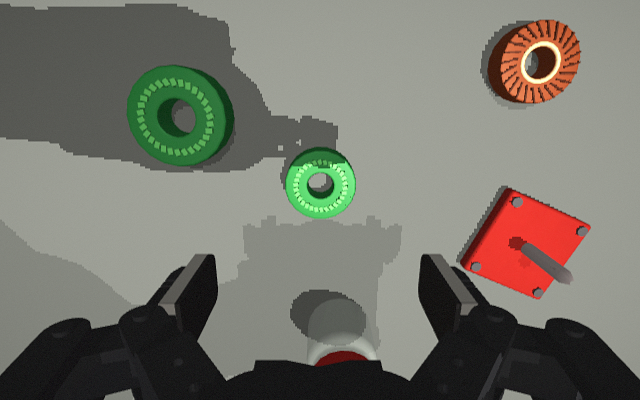

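```bash
cat >> h.py <<'E'
from scipy.optimize import least_squares
def cent(pts):
    M=cv2.moments(pts.astype(np.float32)); return np.array([M["m10"]/M["m00"],M["m01"]/M["m00"]]),M["m00"]
def hullp(c,P): return cv2.convexHull(np.array([proj(c,p) for p in P],np.float32))
A=np.linspace(0,2*np.pi,72,endpoint=False)
def circ(x,y,z,r): return [(x+r*np.cos(a),y+r*np.sin(a),z) for a in A]
def fitc(c,mask,x0,y0,rings):
    """rings: list of (z,r). mask: binary of the silhouette"""
    cs,_=cv2.findContours(mask,cv2.RETR_EXTERNAL,cv2.CHAIN_APPROX_NONE); h=cv2.convexHull(np.vstack(cs))
    t,a=cent(h)
    model=lambda q: cent(hullp(c,sum([circ(q[0],q[1],z,r) for z,r in rings],[])))
    s=least_squares(lambda q:model(q)[0]-t,[x0,y0],diff_step=1e-3,x_scale=.01)
    print("fit",s.x.round(4),"area ratio",round(a/model(s.x)[1],3),"cost",round(s.cost,3)); return s.x
def comp(m,u,v):
    n,l,st,ce=cv2.connectedComponentsWithStats(m); k=[i for i in range(1,n) if st[i,4]>60]
    i=min(k,key=lambda i:np.hypot(*(ce[i]-(u,v)))); return (l==i).astype(np.uint8)
def fitsq(c,mask,x0,y0,a=.084,z=.014):
    cs,_=cv2.findContours(mask,cv2.RETR_EXTERNAL,cv2.CHAIN_APPROX_NONE); h=cv2.convexHull(max(cs,key=len))
    def mod(q):
        P=[]
        for i in range(4):
            an=q[2]+np.pi/4+i*np.pi/2
            for zz in (0,z): P.append((q[0]+a/2**.5*np.cos(an),q[1]+a/2**.5*np.sin(an),zz))
        return hullp(c,P)
    best=None
    def res(q):
        m=mod(q); H=h.reshape(-1,2).astype(float)
        return [cv2.pointPolygonTest(m,(float(p[0]),float(p[1])),True) for p in H]
    for y in np.arange(0,1.57,.26):
        s=least_squares(res,[x0,y0,y],diff_step=1e-3,x_scale=[.01,.01,.1])
        if best is None or s.cost<best.cost: best=s
    print("sq",best.x.round(4),"rms px",round((2*best.cost/len(h))**.5,2)); return best.x
E
python3 - <<'E'
from h import *
f=cv2.imread("pics/n1.png"); c=cams.get_calibration("wrist")
h=cv2.cvtColor(f,cv2.COLOR_BGR2HSV); m=cv2.inRange(h,(45,90,40),(80,255,255))
fitc(c,comp(m,320,182),.446,-.163,[(0,.03),(.022,.03)])
m=cv2.inRange(h,(0,150,90),(5,255,255))|cv2.inRange(h,(175,150,90),(180,255,255))
cv2.imwrite("pics/m.png",m*1)
fitsq(c,comp(m,520,245),.632,-.2257)
# top cam
f=cv2.imread("pics/a_top.png"); c=cams.get_calibration("top"); h=cv2.cvtColor(f,cv2.COLOR_BGR2HSV)
m=cv2.inRange(h,(0,150,90),(5,255,255))|cv2.inRange(h,(175,150,90),(180,255,255))
fitsq(c,comp(m,416,175),.632,-.2257)
fitsq(c,comp(cv2.inRange(h,(100,110,60),(125,255,255)),292,188),.607,.067)
fitc(c,comp(cv2.inRange(h,(45,90,40),(80,255,255)),392,255),.446,-.163,[(0,.03),(.022,.03)])
E
```

```text
fit [ 0.4475 -0.1663] area ratio 0.944 cost 0.0
sq [ 0.6392 -0.2297  1.1457] rms px 2.63
sq [ 0.6349 -0.2281  1.1523] rms px 1.16
sq [0.6086 0.0668 1.362 ] rms px 1.02
fit [ 0.4461 -0.1662] area ratio 0.894 cost 0.0
```

View pics/m.png

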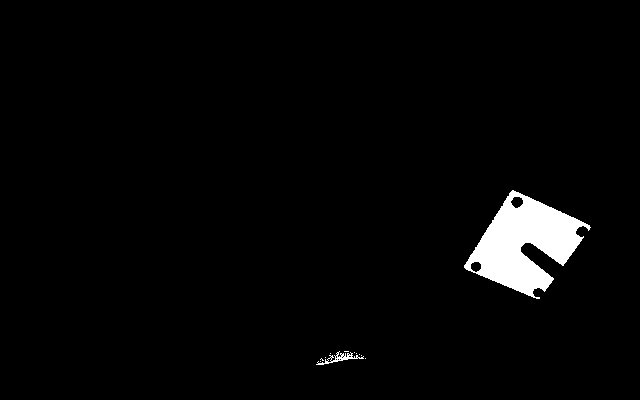

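>>> arm_command([
  [1,-0.018,0.011,0.5,0,0,0],
  [1,-0.018,0.011,0.9,0,0,0],
  [1,-0.018,0.011,0.9,0,0,0],
  [1,-0.018,0.011,0.9,0,0,0],
])

```text
clock: 2.45
position: [0.448, -0.1657, 0.0394]
tool_rot: [3.141, 0.0, 1.572]
force: [-0.3, -0.3, 0.8]
grip_width: 0.0857
```

>>> arm_command([
  [1,0,0,0.13,0,0,0],
  [1,0,0,0.13,0,0,0],
  [-1,0,0,0.13,0,0,0],
  [-1,0,0,0.13,0,0,0],
  [-1,0,0,0.13,0,0,0],
  [-1,0,0,0.13,0,0,0],
], newtons=40)

```text
clock: 3.2
position: [0.4485, -0.1655, 0.0205]
tool_rot: [3.14, 0.001, 1.573]
force: [-3.2, -0.2, 23.4]
grip_width: 0.0588
```

>>> arm_command([
  [-1,0,0,-0.1,0,0,0],
  [-1,0,0,-0.9,0,0,0],
  [-1,0,0,-0.9,0,0,0],
  [-1,0,0,-0.9,0,0,0],
])

```text
clock: 3.7
position: [0.4494, -0.1658, 0.1585]
tool_rot: [3.135, 0.003, 1.572]
force: [-0.0, -0.6, -1.6]
grip_width: 0.0582
```

Run:
```python
from h import *
f=cams.grab_frame("wrist"); cv2.imwrite("pics/n2.png",f)
plan(.635,-.228,.16,1.571,-1)
```

```text
at [ 0.4483 -0.1657  0.1563] [3.138e+00 2.000e-03 1.572e+00] t 3.75 w 0.0585 F [-0.7  1.  -0.7]
delta [-1, -0.417, 1.244, -0.019, 0.005, 0.002, 0.002] rows>= 3.1
```

View pics/n2.png

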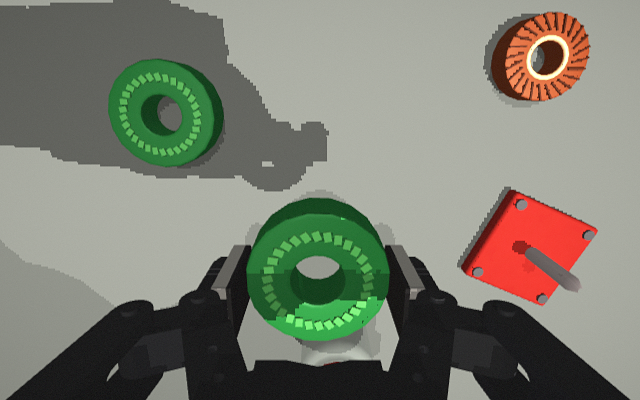

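Run:
```python
from h import *
f=cv2.imread("pics/n2.png"); c=cams.get_calibration("wrist")
h=cv2.cvtColor(f,cv2.COLOR_BGR2HSV); m=cv2.inRange(h,(45,90,30),(80,255,255))
z=.1563-.0203
fitc(c,comp(m,318,270),.448,-.166,[(z,.03),(z+.022,.03)])
```

```text
fit [ 0.448  -0.1658] area ratio 0.936 cost 0.0
```

>>> arm_command([
  [-1,-0.21,0.4,0,0,0,0],
  [-1,-0.41,0.98,0,0,0,0],
  [-1,-0.41,0.98,0,0,0,0],
  [-1,-0.41,0.98,0,0,0,0],
  [-1,-0.41,0.98,0,0,0,0],
])

```text
clock: 4.38
position: [0.5938, -0.2258, 0.1528]
tool_rot: [-3.139, -0.001, 1.573]
force: [-1.0, -0.7, -0.8]
grip_width: 0.0583
```

Run:
```python
from h import *
f=cams.grab_frame("wrist"); c=cams.get_calibration("wrist");cv2.imwrite("pics/n3.png",f)
plan(.635,-.228,.16,1.571,-1)
h=cv2.cvtColor(f,cv2.COLOR_BGR2HSV)
m=cv2.inRange(h,(0,150,60),(5,255,255))|cv2.inRange(h,(175,150,60),(180,255,255))
p=proj(c,(.635,-.228,.014)); print(p)
fitsq(c,comp(m,*p),.632,-.2257)
```

```text
at [ 0.5939 -0.2258  0.1532] [-3.14  -0.     1.573] t 4.42 w 0.0579 F [-0.1 -1.3 -0.1]
delta [-1, -0.015, 0.274, -0.046, -0.002, -0.001, 0.003] rows>= 0.7
[369.91014959 189.51357262]
sq [ 0.6347 -0.2276 -0.4068] rms px 1.32
```

View pics/n3.png

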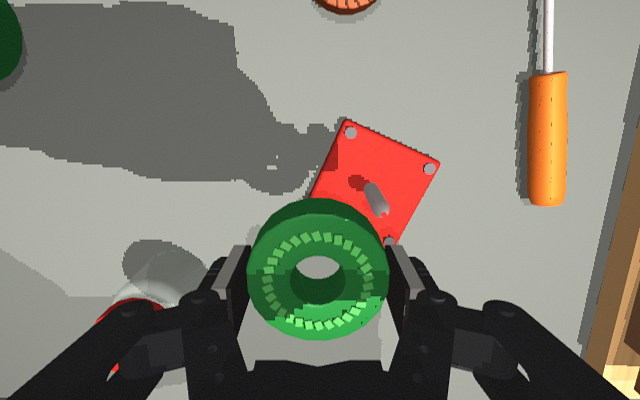

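Run:
```python
from h import *
f=cv2.imread("pics/n3.png"); c=cams.get_calibration("wrist")
for z in (.014,.062,.072): print(proj(c,(.6348,-.2279,z)))
cv2.imwrite("pics/n3z.png",cv2.resize(f[150:240,320:440],None,fx=6,fy=6))
```

```text
[369.66509875 189.3923684 ]
[379.97918737 209.48022463]
[382.67058022 214.72201715]
```

View pics/n3z.png

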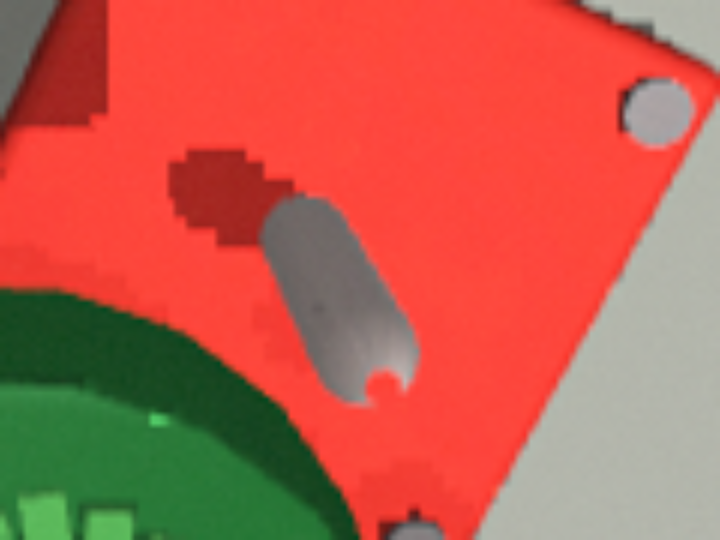

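>>> arm_command([
  [-1,-0.012,0.277,0.1,0,0,0],
  [-1,-0.012,0.277,0.3,0,0,0],
  [-1,-0.012,0.277,0.33,0,0,0],
  [-1,-0.012,0.277,0.33,0,0,0],
])

```text
clock: 4.92
position: [0.6359, -0.228, 0.1049]
tool_rot: [-3.141, 0.0, 1.573]
force: [0.2, 0.4, -0.0]
grip_width: 0.0578
```

Run:
```python
from h import *
f=cams.grab_frame("wrist"); c=cams.get_calibration("wrist");cv2.imwrite("pics/n4.png",f)
plan(.635,-.2275,.036,1.571,-1)
cv2.imwrite("pics/n4z.png",cv2.resize(f[180:360,220:420],None,fx=3,fy=3))
```

```text
at [ 0.6363 -0.2282  0.1055] [3.141 0.    1.573] t 4.97 w 0.0581 F [-0.1  0.8 -0.7]
delta [-1, 0.005, -0.009, 0.463, 0.001, 0.001, 0.002] rows>= 1.1
```

View pics/n4z.png

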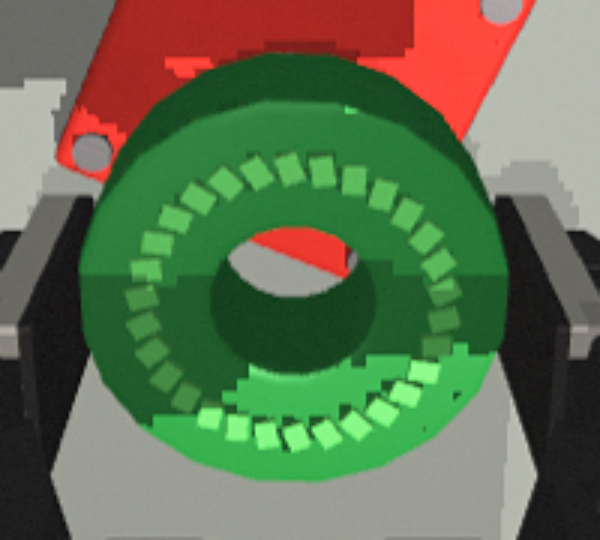

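>>> arm_command([
  [-1,0.003,-0.006,0.15,0,0,0],
  [-1,0.003,-0.006,0.3,0,0,0],
  [-1,0.003,-0.006,0.4,0,0,0],
  [-1,0.003,-0.006,0.4,0,0,0],
])

```text
clock: 5.48
position: [0.6349, -0.2273, 0.0432]
tool_rot: [-3.14, -0.001, 1.573]
force: [0.7, 0.4, -1.2]
grip_width: 0.0582
```

No contact. Final 7 mm and release.

>>> arm_command([
  [-1,0,0,0.045,0,0,0],
  [-1,0,0,0.045,0,0,0],
  [0.5,0,0,0.045,0,0,0],
  [1,0,0,0.045,0,0,0],
  [1,0,0,0.045,0,0,0],
  [1,0,0,0.045,0,0,0],
])

```text
clock: 6.22
position: [0.6355, -0.2275, 0.0376]
tool_rot: [3.141, 0.0, 1.573]
force: [-0.4, 0.4, -1.2]
grip_width: 0.0855
```

>>> arm_command([
  [1,0,0,-0.2,0,0,0],
  [1,0,0,-0.7,0,0,0],
  [1,0,0,-0.95,0,0,0],
  [1,0,0,-0.95,0,0,0],
])

```text
clock: 6.72
position: [0.6372, -0.2279, 0.1843]
tool_rot: [3.135, 0.002, 1.573]
force: [-0.6, 0.7, -0.7]
grip_width: 0.0853
```

Run:
```python
from h import *
f=cams.grab_frame("wrist"); c=cams.get_calibration("wrist");cv2.imwrite("pics/n5.png",f)
h=cv2.cvtColor(f,cv2.COLOR_BGR2HSV); m=cv2.inRange(h,(45,90,30),(80,255,255))
p=proj(c,(.635,-.228,.03)); fitc(c,comp(m,*p),.635,-.228,[(.014,.03),(.036,.03)])
```

```text
fit [ 0.6336 -0.227 ] area ratio 0.915 cost 0.0
```

View pics/n5.png

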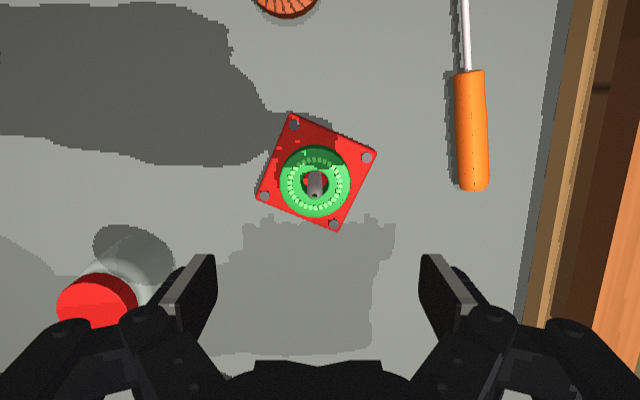

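>>> arm_command([
  [1,0.5,0,0,0,0,0],
  [1,1,0,0,0,0,0],
  [1,1,0,0,0,0,0],
  [1,1,0,0,0,0,0],
])

```text
clock: 7.28
position: [0.6347, -0.0749, 0.1789]
tool_rot: [-3.14, -0.001, 1.577]
force: [-0.1, -1.1, 0.2]
grip_width: 0.0852
```

>>> arm_command([
  [1,0.5,0,0,0,0,0],
  [1,1,0,0,0,0,0],
  [1,1,0,0,0,0,0],
  [1,1,0,0,0,0,0],
])

```text
clock: 7.78
position: [0.6345, 0.0737, 0.1791]
tool_rot: [-3.14, -0.0, 1.575]
force: [0.3, -1.0, -0.4]
grip_width: 0.0854
```

>>> arm_command([
  [1,0.5,0,0,0,0,0],
  [1,0.98,0,0,0,0,0],
  [1,0.98,0,0,0,0,0],
  [1,0.98,0,0,0,0,0],
  [1,0.98,0,0,0,0,0],
])

```text
clock: 8.4
position: [0.6351, 0.2167, 0.1796]
tool_rot: [-3.141, 0.002, 1.57]
force: [-0.7, -0.2, 0.2]
grip_width: 0.0851
```

Run:
```python
from h import *
f=cams.grab_frame("wrist"); c=cams.get_calibration("wrist");cv2.imwrite("pics/f1.png",f)
plan(.634,.231,.16,1.571)
for z in (.006,.024): print(proj(c,(.634,.231,z)))
print(telemetry.observe()["qpos"])
```

```text
at [0.6351 0.2168 0.1798] [-3.141e+00  1.000e-03  1.570e+00] t 8.45 w 0.0856 F [ 0.3 -0.6  0.4]
delta [1, 0.095, -0.008, 0.132, -0.0, 0.002, -0.001] rows>= 0.4
[316.6984901  160.24596718]
[316.64182342 164.56404806]
[-0.16063426  0.69383985 -0.4134505   1.51303819  0.3114117   1.00093059
 -0.65860672]
```

View pics/f1.png

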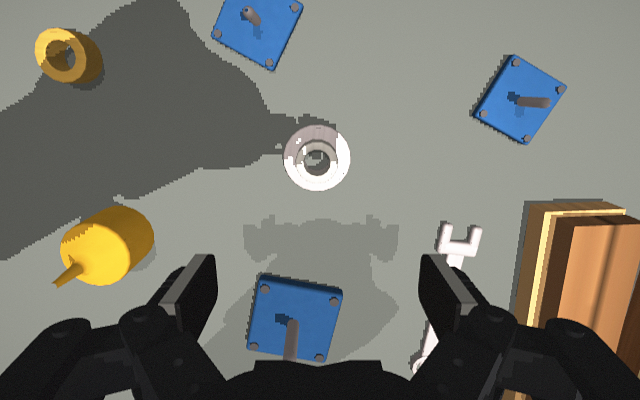

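Run:
```python
from h import *
f=cv2.imread("pics/f1.png"); c=cams.get_calibration("wrist")
h=cv2.cvtColor(f,cv2.COLOR_BGR2HSV)
w=f[120:196,278:356].astype(int); print(w[38].tolist()[::6])
m=np.zeros(f.shape[:2],np.uint8); m[120:196,278:356]=(((w.min(2)>205)|((h[120:196,278:356,1]<30)&(w.max(2)-0>130)&(w[:,:,2]>w[:,:,1]+4))))
m=cv2.morphologyEx(m,cv2.MORPH_CLOSE,np.ones((5,5))); M=comp(m,317,157)
cv2.imwrite("pics/fm.png",cv2.resize(np.hstack([f[120:196,278:356],cv2.cvtColor(M[120:196,278:356]*255,cv2.COLOR_GRAY2BGR)]),None,fx=4,fy=4))
fitc(c,M,.634,.231,[(0,.03),(.006,.03),(.024,.018)])
fitsq(c,comp(cv2.inRange(h,(100,110,60),(125,255,255)),293,315),.607,.067)
for z in (.014,.072): print(proj(c,(.6085,.0668,z)))
```

```text
[[152, 160, 158], [151, 154, 167], [252, 253, 254], [135, 143, 150], [159, 168, 175], [153, 162, 160], [84, 88, 88], [79, 84, 81], [90, 96, 94], [165, 175, 182], [255, 255, 255], [254, 254, 254], [177, 184, 194]]
fit [0.6341 0.2323] area ratio 0.95 cost 0.0
sq [0.6097 0.0681 1.3278] rms px 1.57
[291.29683859 324.23152685]
[286.23027826 369.58040903]
```

View pics/fm.png

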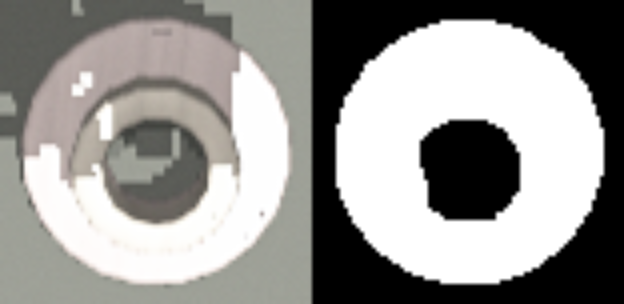

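>>> arm_command([
  [1,0.103,0.006,0.4,0,0,0],
  [1,0.103,0.006,0.8,0,0,0],
  [1,0.103,0.006,0.8,0,0,0],
  [1,0.103,0.006,0.8,0,0,0],
])

```text
clock: 8.95
position: [0.6366, 0.2344, 0.0623]
tool_rot: [3.14, -0.001, 1.572]
force: [0.2, 0.2, 0.7]
grip_width: 0.0849
```

Run:
```python
from h import *
plan(.6341,.2323,.026,1.571)
```

```text
at [0.6366 0.2344 0.0623] [ 3.140e+00 -1.000e-03  1.572e+00] t 8.95 w 0.0849 F [0.2 0.2 0.7]
delta [1, -0.014, -0.017, 0.242, 0.003, -0.001, 0.001] rows>= 0.6
```

>>> arm_command([
  [1,0,0,0.22,0,0,0],
  [1,0,0,0.22,0,0,0],
  [1,0,0,0.22,0,0,0],
])

```text
clock: 9.32
position: [0.6366, 0.2352, 0.0296]
tool_rot: [3.139, -0.001, 1.573]
force: [0.0, 0.5, -1.0]
grip_width: 0.0857
```

>>> arm_command([
  [1,-0.019,-0.017,0.024,0,0,0],
  [1,-0.019,-0.017,0.024,0,0,0],
  [-1,-0.019,-0.017,0.024,0,0,0],
  [-1,-0.019,-0.017,0.024,0,0,0],
  [-1,-0.019,-0.017,0.024,0,0,0],
  [-1,-0.019,-0.017,0.024,0,0,0],
], newtons=50)

```text
clock: 10.07
position: [0.6329, 0.2322, 0.0239]
tool_rot: [3.141, -0.0, 1.573]
force: [-1.4, -1.1, 5.9]
grip_width: 0.0338
```

>>> arm_command([
  [-1,0,0,-0.1,0,0,0],
  [-1,0,0,-0.5,0,0,0],
  [-1,0,0,-0.95,0,0,0],
  [-1,0,0,-0.95,0,0,0],
  [-1,0,0,-0.95,0,0,0],
])

```text
clock: 10.7
position: [0.6328, 0.2319, 0.1665]
tool_rot: [3.141, -0.0, 1.573]
force: [-0.1, 0.1, -1.8]
grip_width: 0.0338
```

Run:
```python
from h import *
f=cams.grab_frame("wrist"); c=cams.get_calibration("wrist");cv2.imwrite("pics/f2.png",f)
plan(.609,.067,.16,1.571,-1)
```

```text
at [0.6324 0.2318 0.1653] [-3.141e+00  1.000e-03  1.573e+00] t 10.75 w 0.0332 F [-0.3 -0.1 -2.4]
delta [-1, -1.098, -0.158, 0.036, -0.001, 0.001, 0.003] rows>= 2.7
```

View pics/f2.png

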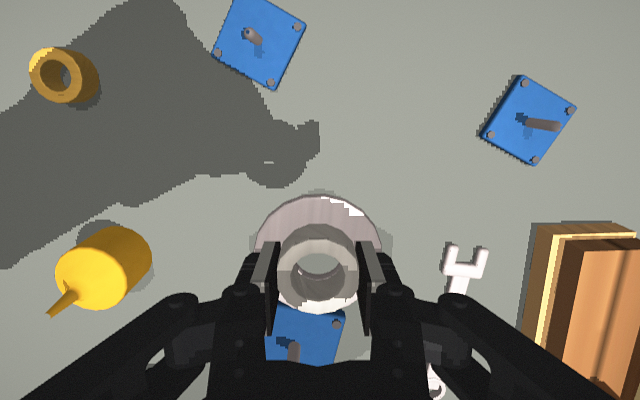

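Run:
```python
from h import *
f=cv2.imread("pics/f2.png"); c=cams.get_calibration("wrist")
img=f.copy()
for dy in (0,):
  for z,r in ((.1654,.018),(.1654,.011),(.1474,.03),(.1414,.03)):
    P=np.array([proj(c,p) for p in circ(.6324,.2318,z,r)]); cv2.polylines(img,[(P*1).astype(int)],True,(0,0,255),1)
cv2.imwrite("pics/f2z.png",cv2.resize(img[170:340,230:410],None,fx=4,fy=4,interpolation=cv2.INTER_NEAREST)[:600])
```

```text
(no output)
```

View pics/f2z.png

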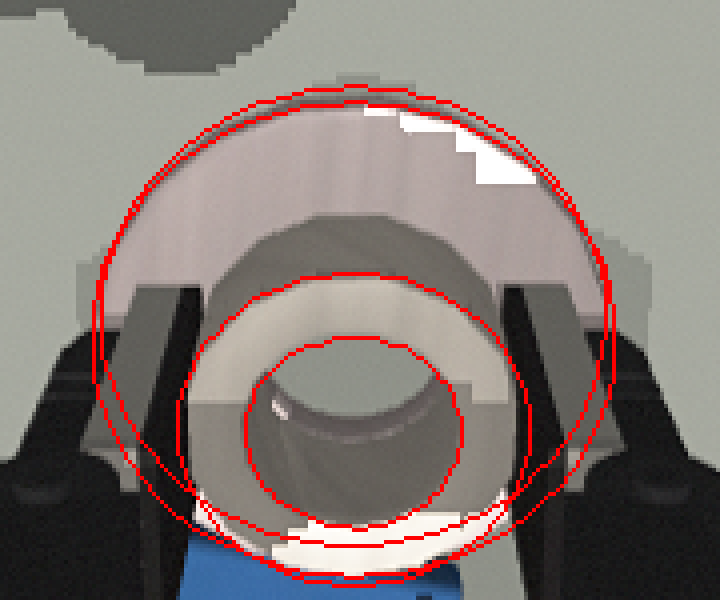

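>>> arm_command([
  [-1,-0.4,-0.08,0,0,0,0],
  [-1,-0.8,-0.16,0,0,0,0],
  [-1,-0.8,-0.16,0,0,0,0],
  [-1,-0.8,-0.16,0,0,0,0],
  [-1,-0.8,-0.16,0,0,0,0],
])

```text
clock: 11.38
position: [0.6088, 0.1134, 0.1653]
tool_rot: [-3.141, -0.001, 1.575]
force: [0.4, 0.6, -2.3]
grip_width: 0.0336
```

Run:
```python
from h import *
f=cams.grab_frame("wrist"); c=cams.get_calibration("wrist");cv2.imwrite("pics/f3.png",f)
plan(.609,.067,.16,1.571,-1)
for z in (.014,.072): print(proj(c,(.609,.067,z)))
h=cv2.cvtColor(f,cv2.COLOR_BGR2HSV);
fitsq(c,comp(cv2.inRange(h,(100,110,40),(125,255,255)),*proj(c,(.609,.067,.014))),.607,.067)
```

```text
at [0.6088 0.1133 0.1654] [-3.141 -0.     1.575] t 11.43 w 0.0337 F [ 0.4  0.5 -0.8]
delta [-1, -0.309, -0.0, 0.036, -0.001, -0.001, 0.005] rows>= 0.7
[318.09508472 234.32870963]
[318.14280457 267.31700157]
sq [0.6221 0.0843 2.0063] rms px 5.22
```

View pics/f3.png

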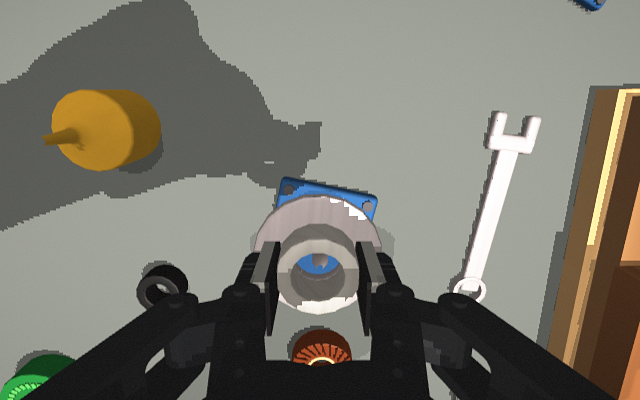

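>>> arm_command([
  [-1,-0.15,0,0.1,0,0,0],
  [-1,-0.307,0.001,0.35,0,0,0],
  [-1,-0.307,0.001,0.4,0,0,0],
  [-1,-0.307,0.001,0.4,0,0,0],
  [-1,-0.307,0.001,0.4,0,0,0],
])

```text
clock: 12.05
position: [0.6097, 0.0669, 0.1066]
tool_rot: [3.141, -0.001, 1.574]
force: [-0.5, -0.9, -1.8]
grip_width: 0.0336
```

Run:
```python
from h import *
f=cams.grab_frame("wrist"); c=cams.get_calibration("wrist")
g=cams.grab_frame("side"); cs=cams.get_calibration("side")
plan(.609,.0672,.0395,1.571,-1)
print(proj(cs,(.609,.067,.06)))
cv2.imwrite("pics/f4.png",np.hstack([cv2.resize(f[190:340,240:400],None,fx=2.5,fy=2.5),cv2.resize(g[150:240,240:340],(400,375))]))
```

```text
at [0.6097 0.0666 0.1067] [ 3.14  -0.     1.574] t 12.15 w 0.0336 F [ 0.5  0.1 -0.8]
delta [-1, 0.004, -0.005, 0.448, 0.002, -0.0, 0.004] rows>= 1.1
[292.43307096 207.88387993]
```

View pics/f4.png

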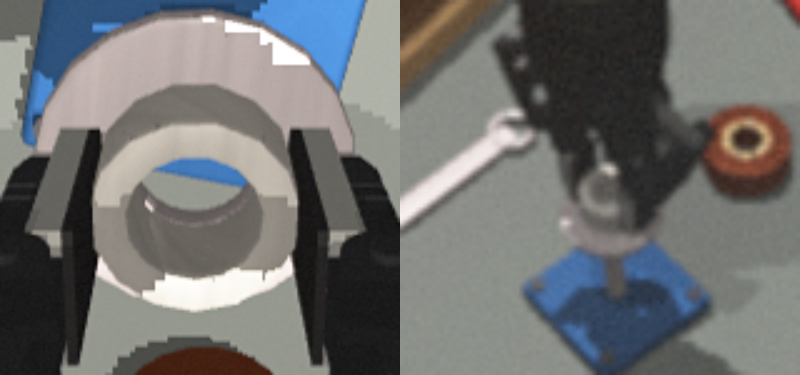

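>>> arm_command([
  [-1,0.002,-0.003,0.15,0,0,0],
  [-1,0.002,-0.003,0.3,0,0,0],
  [-1,0.002,-0.003,0.4,0,0,0],
  [-1,0.002,-0.003,0.4,0,0,0],
])

```text
clock: 12.65
position: [0.6085, 0.0665, 0.0454]
tool_rot: [-3.14, 0.0, 1.573]
force: [0.4, -0.1, -1.1]
grip_width: 0.0336
```

>>> arm_command([
  [-1,0,0,0.04,0,0,0],
  [-1,0,0,0.04,0,0,0],
  [0,0,0,0.04,0,0,0],
  [1,0,0,0.04,0,0,0],
  [1,0,0,0.04,0,0,0],
  [1,0,0,0.04,0,0,0],
])

```text
clock: 13.4
position: [0.6089, 0.0663, 0.04]
tool_rot: [3.141, -0.0, 1.573]
force: [0.6, 0.7, 0.2]
grip_width: 0.0856
```

>>> arm_command([
  [1,0,0,-0.2,0,0,0],
  [1,0,0,-0.7,0,0,0],
  [1,0,0,-0.95,0,0,0],
  [1,0,0,-0.95,0,0,0],
  [1,0,0,-0.95,0,0,0],
])

```text
clock: 14.02
position: [0.6087, 0.0661, 0.1822]
tool_rot: [-3.141, 0.0, 1.573]
force: [0.2, -0.8, -0.1]
grip_width: 0.0855
```

Run:
```python
from h import *
f=cams.grab_frame("wrist"); c=cams.get_calibration("wrist");cv2.imwrite("pics/f5.png",f)
img=f.copy()
for z,r in ((.038,.018),(.02,.03)):
    P=np.array([proj(c,p) for p in circ(.609,.0672,z,r)]); cv2.polylines(img,[P.astype(int)],True,(0,0,255),1)
print(proj(c,(.609,.0672,.072)))
cv2.imwrite("pics/f5z.png",cv2.resize(img[100:250,240:400],None,fx=3.5,fy=3.5))
plan(.609,-.0695,.16,1.571)
```

```text
[319.07533376 196.48095561]
at [0.6084 0.0661 0.1816] [-3.14   0.     1.573] t 14.07 w 0.0852 F [-1.1 -0.1 -0.1]
delta [1, -0.904, 0.002, 0.144, -0.002, 0.0, 0.003] rows>= 2.2
```

View pics/f5z.png

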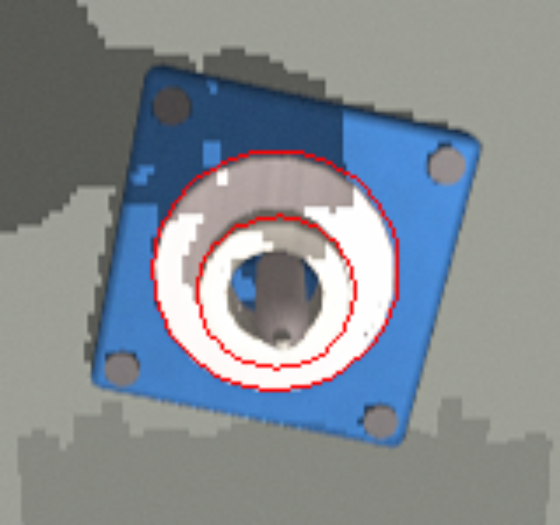

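>>> arm_command([
  [1,-0.4,0,0,0,0,0],
  [1,-0.8,0,0.05,0,0,0],
  [1,-0.91,0.002,0.07,0,0,0],
  [1,-0.91,0.002,0.07,0,0,0],
  [1,-0.91,0.002,0.07,0,0,0],
])

```text
clock: 14.7
position: [0.6095, -0.0682, 0.1717]
tool_rot: [-3.141, -0.001, 1.575]
force: [-0.7, 0.8, -0.2]
grip_width: 0.0851
```

Run:
```python
from h import *
f=cams.grab_frame("wrist"); c=cams.get_calibration("wrist");cv2.imwrite("pics/w1.png",f)
h=cv2.cvtColor(f,cv2.COLOR_BGR2HSV); m=cv2.inRange(h,(0,90,40),(20,255,255))
m=cv2.morphologyEx(m,cv2.MORPH_CLOSE,np.ones((5,5)))
x,y=fitc(c,comp(m,*proj(c,(.609,-.069,.011))),.609,-.069,[(0,.03),(.022,.03)])
img=f.copy()
for z,r in ((.022,.03),(.0,.03),(.022,.011)):
    P=np.array([proj(c,p) for p in circ(x,y,z,r)]); cv2.polylines(img,[P.astype(int)],True,(255,0,0),1)
cv2.imwrite("pics/w1z.png",cv2.resize(img[100:250,240:400],None,fx=3.5,fy=3.5))
plan(x,y,.02,1.571)
```

```text
fit [ 0.6129 -0.0699] area ratio 0.946 cost 0.0
at [ 0.6096 -0.0682  0.1718] [-3.141e+00 -1.000e-03  1.575e+00] t 14.75 w 0.0856 F [-0.6 -0.4 -0.8]
delta [1, -0.012, 0.022, 1.012, -0.0, -0.001, 0.006] rows>= 2.4
```

View pics/w1z.png

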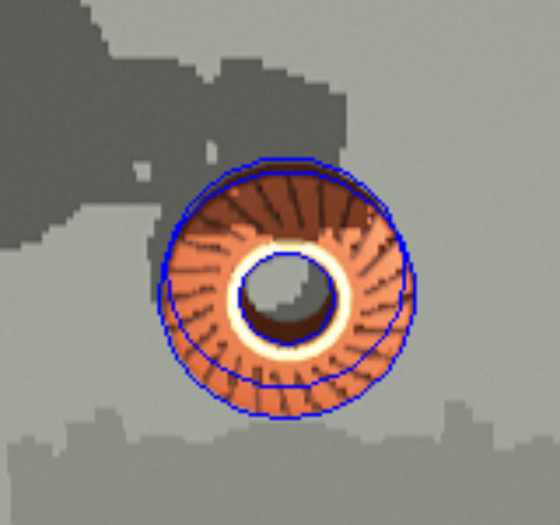

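>>> arm_command([
  [1,-0.011,0.02,0.4,0,0,0],
  [1,-0.011,0.02,0.8,0,0,0],
  [1,-0.011,0.02,0.9,0,0,0],
  [1,-0.011,0.02,0.9,0,0,0],
  [1,-0.011,0.02,0.9,0,0,0],
])

```text
clock: 15.38
position: [0.6139, -0.0716, 0.0392]
tool_rot: [3.139, 0.0, 1.573]
force: [0.8, 0.5, 0.9]
grip_width: 0.0854
```

>>> arm_command([
  [1,0,0,0.1,0,0,0],
  [1,0,0,0.1,0,0,0],
  [-1,0,0,0.1,0,0,0],
  [-1,0,0,0.1,0,0,0],
  [-1,0,0,0.1,0,0,0],
  [-1,0,0,0.1,0,0,0],
], newtons=40)

```text
clock: 16.12
position: [0.6127, -0.0718, 0.0228]
tool_rot: [3.141, 0.0, 1.573]
force: [-3.5, -0.0, 10.6]
grip_width: 0.0581
```

>>> arm_command([
  [-1,0,0,-0.1,0,0,0],
  [-1,0,0,-0.5,0,0,0],
  [-1,0,0,-0.99,0,0,0],
  [-1,0,0,-0.99,0,0,0],
  [-1,0,0,-0.99,0,0,0],
])

```text
clock: 16.75
position: [0.6126, -0.0721, 0.1713]
tool_rot: [3.14, 0.0, 1.573]
force: [0.0, -0.1, -1.8]
grip_width: 0.0578
```

Run:
```python
from h import *
s=telemetry.observe();f=cams.grab_frame("wrist"); c=cams.get_calibration("wrist");cv2.imwrite("pics/w2.png",f)
h=cv2.cvtColor(f,cv2.COLOR_BGR2HSV); m=cv2.inRange(h,(0,90,40),(20,255,255))
m=cv2.morphologyEx(m,cv2.MORPH_CLOSE,np.ones((5,5)))
p=s["position"];z0=p[2]-.021
x,y=fitc(c,comp(m,*proj(c,(p[0],p[1],z0))),p[0],p[1],[(z0,.03),(z0+.022,.03)])
img=f.copy()
for z,r in ((.022,.03),(.0,.03),(.022,.011)):
    P=np.array([proj(c,q) for q in circ(p[0],p[1],z+z0,r)]); cv2.polylines(img,[P.astype(int)],True,(255,0,0),1)
cv2.imwrite("pics/w2z.png",cv2.resize(img[180:350,220:420],None,fx=3.5,fy=3.5))
plan(.6093,.0672,.17,1.571,-1)
```

```text
fit [ 0.6136 -0.0749] area ratio 1.148 cost 0.0
at [ 0.6121 -0.072   0.17  ] [-3.141  0.     1.573] t 16.8 w 0.0582 F [ 0.6 -0.3 -0.6]
delta [-1, 0.928, -0.017, -0.0, -0.001, 0.0, 0.002] rows>= 2.2
```

View pics/w2z.png

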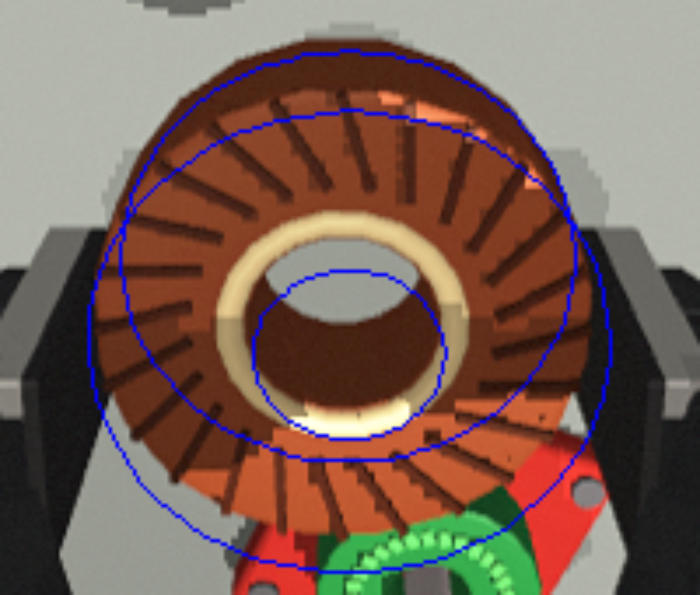

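Run:
```python
from h import *
g=cams.grab_frame("side"); c=cams.get_calibration("side"); s=telemetry.observe(); p=s["position"]; print(p)
a=g.copy(); b=g.copy()
for im,z0 in ((a,p[2]-.0228),(b,p[2]-.0288)):
  for z in (0,.022):
    P=np.array([proj(c,q) for q in circ(p[0],p[1]+.002,z+z0,.03)]); cv2.polylines(im,[P.astype(int)],True,(255,0,0),1)
u,v=proj(c,p).astype(int)
cr=lambda i:cv2.resize(i[v-35:v+45,u-45:u+45],(396,352),interpolation=cv2.INTER_CUBIC)
cv2.imwrite("pics/w3.png",np.hstack([cr(a),cr(b)])); cv2.imwrite("pics/w3r.png",cr(g))
```

```text
[ 0.61181584 -0.07193571  0.16925011]
```

View pics/w3.png

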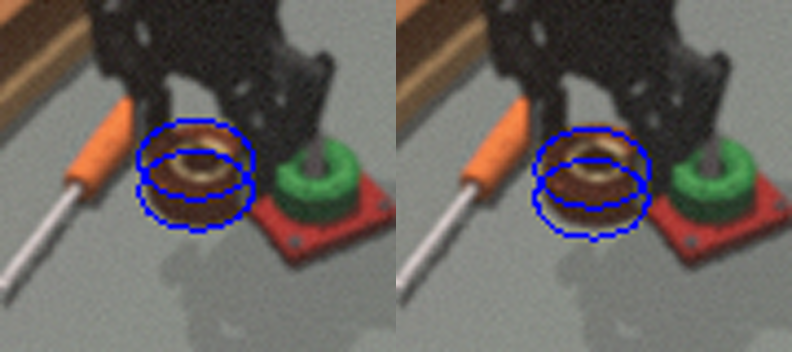

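View pics/w3r.png

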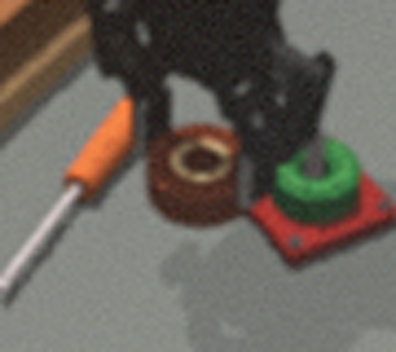

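>>> arm_command([
  [-1,0.4,-0.01,0,0,0,0],
  [-1,0.8,-0.017,0,0,0,0],
  [-1,0.92,-0.017,0.3,0,0,0],
  [-1,0.92,-0.017,0.3,0,0,0],
  [-1,0.92,-0.017,0.3,0,0,0],
  [-1,0.92,-0.017,0.3,0,0,0],
])

```text
clock: 17.6
position: [0.6102, 0.0649, 0.1263]
tool_rot: [3.141, 0.0, 1.571]
force: [-0.1, 0.4, -0.3]
grip_width: 0.0581
```

Run:
```python
from h import *
plan(.6095,.0655,.07,1.571,-1)
f=cams.grab_frame("wrist"); c=cams.get_calibration("wrist")
g=cams.grab_frame("side"); cs=cams.get_calibration("side")
cv2.imwrite("pics/w4.png",np.hstack([cv2.resize(f[190:340,240:400],None,fx=2.5,fy=2.5),cv2.resize(g[150:240,240:340],(400,375))]))
```

```text
at [0.6102 0.0649 0.1263] [3.141 0.    1.571] t 17.6 w 0.0581 F [-0.1  0.4 -0.3]
delta [-1, 0.004, -0.005, 0.375, 0.001, 0.0, 0.0] rows>= 0.9
```

View pics/w4.png

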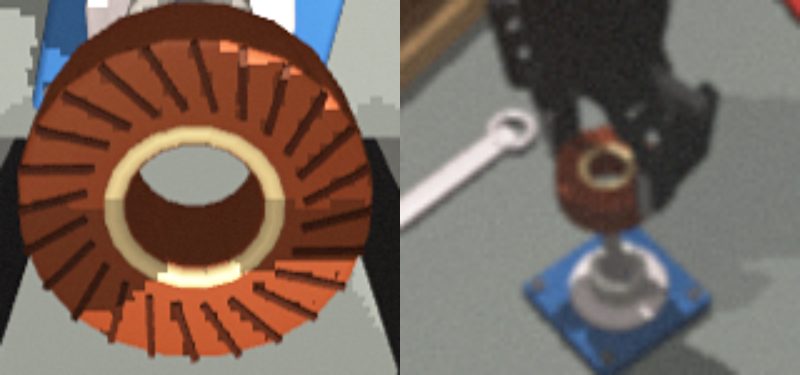

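Centred over the pin. Descending in stages.

>>> arm_command([
  [-1,0.004,-0.004,0.1,0,0,0],
  [-1,0.004,-0.004,0.2,0,0,0],
  [-1,0.004,-0.004,0.3,0,0,0],
  [-1,0.004,-0.004,0.37,0,0,0],
  [-1,0.004,-0.004,0.37,0,0,0],
  [-1,0.004,-0.004,0.37,0,0,0],
])

```text
clock: 18.45
position: [0.6093, 0.0669, 0.0702]
tool_rot: [3.141, -0.0, 1.573]
force: [-0.3, -1.6, -0.9]
grip_width: 0.0581
```

>>> arm_command([
  [-1,0,0,0.02,0,0,0],
  [-1,0,0,0.02,0,0,0],
])

```text
clock: 18.7
position: [0.6091, 0.0667, 0.067]
tool_rot: [3.141, 0.0, 1.573]
force: [-0.3, -0.3, -0.7]
grip_width: 0.058
```

>>> arm_command([
  [-1,0,0,0.02,0,0,0],
  [-1,0,0,0.02,0,0,0],
])

```text
clock: 18.95
position: [0.6089, 0.0667, 0.0637]
tool_rot: [-3.141, 0.0, 1.573]
force: [0.6, -0.8, -1.0]
grip_width: 0.0577
```

>>> arm_command([
  [-1,0,0,0.012,0,0,0],
  [-1,0,0,0.012,0,0,0],
  [0.5,0,0,0.012,0,0,0],
  [1,0,0,0.012,0,0,0],
  [1,0,0,0.012,0,0,0],
  [1,0,0,0.012,0,0,0],
])

```text
clock: 19.7
position: [0.609, 0.0668, 0.0622]
tool_rot: [3.142, -0.0, 1.573]
force: [-1.2, -0.9, 0.7]
grip_width: 0.0858
```

>>> arm_command([
  [1,0,0,-0.2,0,0,0],
  [1,0,0,-0.7,0,0,0],
  [1,0,0,-0.85,0,0,0],
  [1,0,0,-0.85,0,0,0],
  [1,0,0,-0.85,0,0,0],
])

```text
clock: 20.32
position: [0.6087, 0.0666, 0.189]
tool_rot: [-3.141, 0.0, 1.573]
force: [-0.4, 0.2, -0.7]
grip_width: 0.0856
```

Run:
```python
from h import *
f=cams.grab_frame("wrist"); c=cams.get_calibration("wrist")
img=f.copy()
for z,r in ((.06,.03),(.038,.03),(.06,.011)):
    P=np.array([proj(c,p) for p in circ(.609,.0672,z,r)]); cv2.polylines(img,[P.astype(int)],True,(255,0,0),1)
cv2.imwrite("pics/w5z.png",cv2.resize(img[100:260,230:410],None,fx=3.5,fy=3.5))
plan(.462,.013,.17,1.571)
```

```text
at [0.6085 0.0666 0.1886] [-3.14   0.     1.573] t 20.38 w 0.0853 F [ 0.4 -0.4 -0. ]
delta [1, -0.355, -0.978, 0.126, -0.002, 0.0, 0.003] rows>= 2.5
```

View pics/w5z.png

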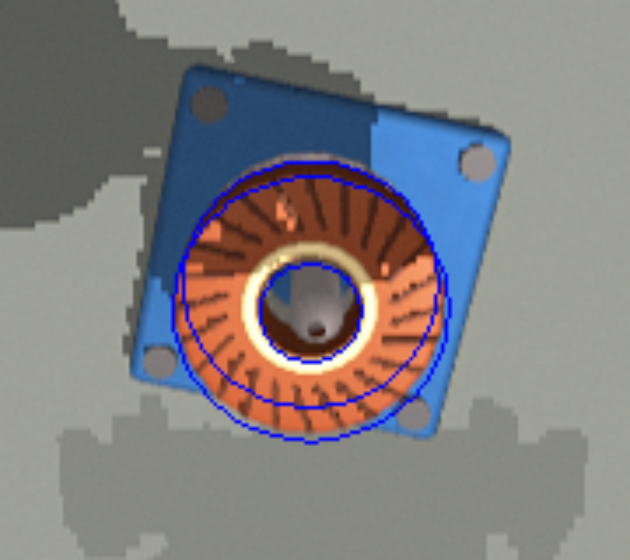

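>>> arm_command([
  [1,-0.18,-0.45,0,0,0,0],
  [1,-0.355,-0.85,0,0,0,0],
  [1,-0.355,-0.975,0.08,0,0,0],
  [1,-0.355,-0.975,0.08,0,0,0],
  [1,-0.355,-0.975,0.08,0,0,0],
])

```text
clock: 21.0
position: [0.4634, 0.0134, 0.1774]
tool_rot: [-3.141, -0.0, 1.573]
force: [0.6, -0.6, -0.0]
grip_width: 0.0854
```

Run:
```python
from h import *
plan(.462,.013,.022,1.571)
f=cams.grab_frame("wrist"); c=cams.get_calibration("wrist");cv2.imwrite("pics/b1.png",f)
img=f.copy()
for z,r in ((.022,.02),(.0,.02),(.022,.011)):
    P=np.array([proj(c,p) for p in circ(.462,.013,z,r)]); cv2.polylines(img,[P.astype(int)],True,(255,0,0),1)
u,v=proj(c,(.462,.013,.01)).astype(int); print(u,v)
cv2.imwrite("pics/b1z.png",cv2.resize(img[v-50:v+50,u-60:u+60],None,fx=5,fy=5))
```

```text
at [0.4634 0.0134 0.1774] [-3.141 -0.     1.573] t 21.0 w 0.0854 F [ 0.6 -0.6 -0. ]
delta [1, -0.003, -0.009, 1.036, -0.0, -0.0, 0.003] rows>= 2.5
316 178
```

View pics/b1z.png

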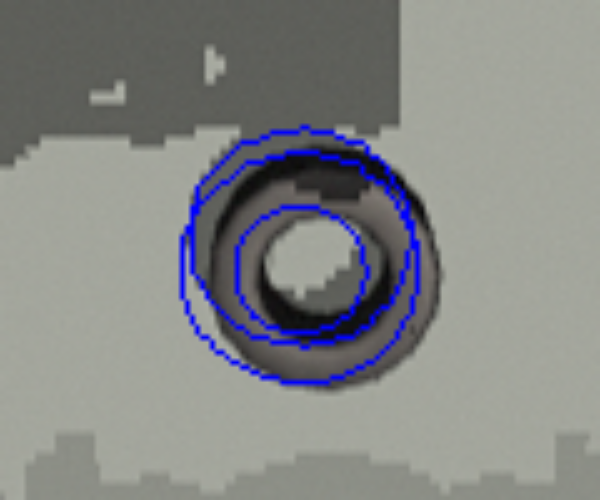

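>>> arm_command([
  [1,-0.01,0.018,0.4,0,0,0],
  [1,-0.01,0.018,0.8,0,0,0],
  [1,-0.01,0.018,0.9,0,0,0],
  [1,-0.01,0.018,0.9,0,0,0],
  [1,-0.01,0.018,0.9,0,0,0],
])

```text
clock: 21.68
position: [0.4668, 0.0118, 0.0444]
tool_rot: [3.139, -0.0, 1.573]
force: [-0.1, -1.0, 0.1]
grip_width: 0.0854
```

>>> arm_command([
  [1,0,0,0.12,0,0,0],
  [1,0,0,0.12,0,0,0],
])

```text
clock: 21.92
position: [0.4661, 0.0116, 0.0255]
tool_rot: [3.141, 0.0, 1.573]
force: [-0.2, -0.2, 0.5]
grip_width: 0.0855
```

>>> arm_command([
  [1,0,0,0.02,0,0,0],
  [-1,0,0,0.02,0,0,0],
  [-1,0,0,0.02,0,0,0],
  [-1,0,0,0.02,0,0,0],
  [-1,0,0,0.02,0,0,0],
  [-1,0,0,0.02,0,0,0],
], newtons=40)

```text
clock: 22.68
position: [0.4657, 0.0117, 0.0221]
tool_rot: [3.141, 0.0, 1.573]
force: [-3.3, -0.3, 12.9]
grip_width: 0.038
```

>>> arm_command([
  [-1,0,0,-0.1,0,0,0],
  [-1,0,0,-0.5,0,0,0],
  [-1,0,0,-0.99,0,0,0],
  [-1,0,0,-0.99,0,0,0],
  [-1,0,0,-0.99,0,0,0],
])

```text
clock: 23.3
position: [0.4658, 0.0113, 0.171]
tool_rot: [3.14, 0.0, 1.573]
force: [-0.5, 0.0, -0.8]
grip_width: 0.0383
```

Run:
```python
from h import *
s=telemetry.observe(); p=s["position"]; c=cams.get_calibration("wrist")
f=cams.grab_frame("wrist")
img=f.copy(); z0=p[2]-.0225
for z,r in ((.022,.02),(.0,.02),(.022,.011)):
    P=np.array([proj(c,q) for q in circ(p[0],p[1],z+z0,r)]); cv2.polylines(img,[P.astype(int)],True,(255,0,0),1)
cv2.imwrite("pics/b2z.png",cv2.resize(img[190:340,240:400],None,fx=4,fy=4))
plan(.609,.0667,.172,1.571,-1)
```

```text
at [0.4653 0.0114 0.1699] [-3.141  0.     1.573] t 23.35 w 0.038 F [ 0.4  0.2 -0.7]
delta [-1, 0.367, 0.959, -0.014, -0.0, 0.0, 0.002] rows>= 2.5
```

View pics/b2z.png

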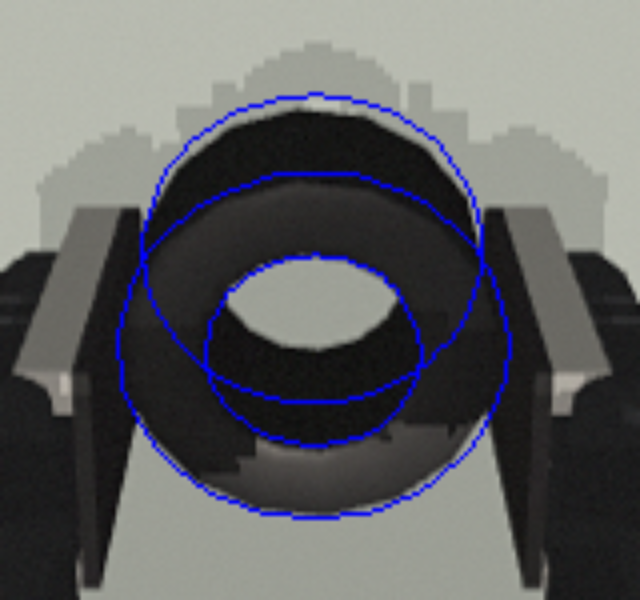

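>>> arm_command([
  [-1,0.18,0.45,0,0,0,0],
  [-1,0.3,0.8,0,0,0,0],
  [-1,0.367,0.959,0,0,0,0],
  [-1,0.367,0.959,0.2,0,0,0],
  [-1,0.367,0.959,0.42,0,0,0],
  [-1,0.367,0.959,0.42,0,0,0],
  [-1,0.367,0.959,0.42,0,0,0],
])

```text
clock: 24.22
position: [0.6093, 0.0673, 0.1073]
tool_rot: [-3.141, -0.0, 1.573]
force: [0.6, 0.5, -0.7]
grip_width: 0.0386
```

Run:
```python
from h import *
plan(.609,.067,.084,1.571,-1)
f=cams.grab_frame("wrist"); g=cams.grab_frame("side")
cv2.imwrite("pics/b3.png",np.hstack([cv2.resize(f[190:340,240:400],None,fx=2.5,fy=2.5),cv2.resize(g[150:240,240:340],(400,375))]))
```

```text
at [0.6093 0.0673 0.1073] [-3.141 -0.     1.573] t 24.23 w 0.0386 F [ 0.6  0.5 -0.7]
delta [-1, -0.002, -0.002, 0.155, -0.001, -0.0, 0.003] rows>= 0.4
```

View pics/b3.png

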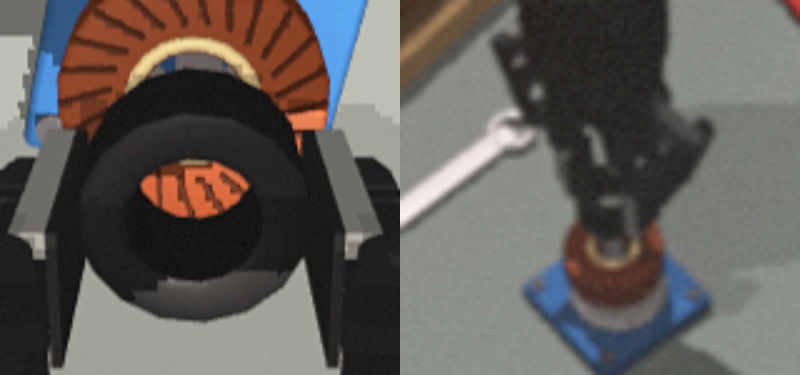

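>>> arm_command([
  [-1,0,0,0.06,0,0,0],
  [-1,0,0,0.12,0,0,0],
  [-1,0,0,0.15,0,0,0],
  [-1,0,0,0.15,0,0,0],
  [-1,0,0,0.15,0,0,0],
])

```text
clock: 24.95
position: [0.6094, 0.0671, 0.0848]
tool_rot: [3.141, -0.0, 1.573]
force: [-0.2, -1.1, -0.1]
grip_width: 0.0381
```

>>> arm_command([
  [-1,0,0,0.012,0,0,0],
  [-1,0,0,0.012,0,0,0],
  [0,0,0,0.012,0,0,0],
  [1,0,0,0.012,0,0,0],
  [1,0,0,0.012,0,0,0],
  [1,0,0,0.012,0,0,0],
])

```text
clock: 25.7
position: [0.6094, 0.067, 0.0829]
tool_rot: [3.142, -0.0, 1.573]
force: [0.3, -0.2, -0.2]
grip_width: 0.0852
```

>>> arm_command([
  [1,0,0,-0.2,0,0,0],
  [1,0,0,-0.7,0,0,0],
  [1,0,0,-0.8,0,0,0],
  [1,0,0,-0.8,0,0,0],
  [1,0,0,-0.8,0,0,0],
])

```text
clock: 26.32
position: [0.609, 0.0669, 0.2022]
tool_rot: [-3.141, 0.0, 1.573]
force: [-0.2, 0.2, -0.6]
grip_width: 0.0854
```

Run:
```python
from h import *
plan(.437,.312,.19,1.571)
f=cams.grab_frame("wrist"); c=cams.get_calibration("wrist")
img=f.copy()
for z,r in ((.082,.02),(.06,.02),(.082,.011)):
    P=np.array([proj(c,p) for p in circ(.609,.0672,z,r)]); cv2.polylines(img,[P.astype(int)],True,(255,0,0),1)
cv2.imwrite("pics/b5z.png",cv2.resize(img[100:270,230:410],None,fx=3.5,fy=3.5))
```

```text
at [0.609  0.0669 0.2022] [-3.141  0.     1.573] t 26.32 w 0.0854 F [-0.2  0.2 -0.6]
delta [1, 1.637, -1.143, 0.082, -0.001, 0.0, 0.003] rows>= 4.8
```

View pics/b5z.png

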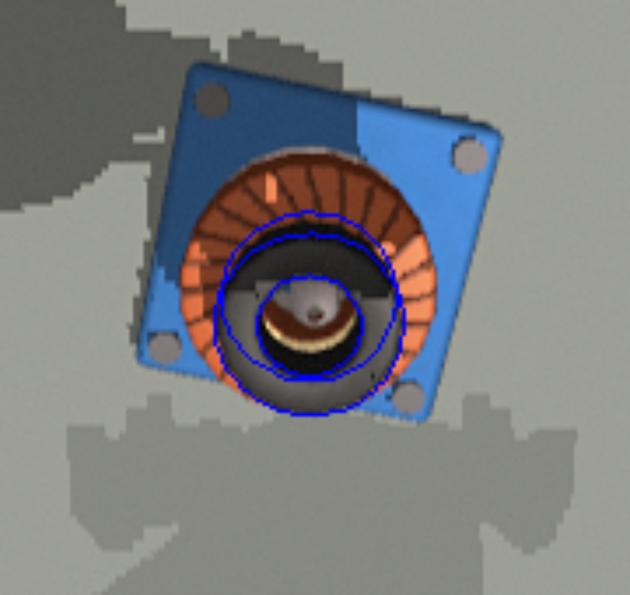

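>>> arm_command([
  [1,0.4,-0.2,0,0,0,0],
  [1,0.8,-0.5,0,0,0,0],
  [1,0.98,-0.6,0,0,0,0],
  [1,0.98,-0.6,0,0,0,0],
  [1,0.98,-0.6,0,0,0,0],
])

```text
clock: 27.0
position: [0.519, 0.2133, 0.2021]
tool_rot: [-3.141, 0.001, 1.573]
force: [-0.3, -0.8, -0.3]
grip_width: 0.0854
```

>>> arm_command([
  [1,0.3,-0.25,0,0,0,0],
  [1,0.656,-0.543,0.15,0,0,0],
  [1,0.656,-0.543,0.15,0,0,0],
  [1,0.656,-0.543,0.15,0,0,0],
  [1,0.656,-0.543,0.15,0,0,0],
])

```text
clock: 27.62
position: [0.4387, 0.3105, 0.1804]
tool_rot: [3.141, 0.001, 1.57]
force: [-0.3, 0.1, -0.1]
grip_width: 0.0856
```

Run:
```python
from h import *
plan(.437,.312,.19,1.571)
f=cams.grab_frame("wrist"); c=cams.get_calibration("wrist");cv2.imwrite("pics/r1.png",f)
h=cv2.cvtColor(f,cv2.COLOR_BGR2HSV); m=cv2.inRange(h,(12,80,40),(35,255,255))
x,y=fitc(c,comp(m,*proj(c,(.437,.312,.011))),.437,.312,[(0,.02),(.022,.02)])
img=f.copy()
for z,r in ((.022,.02),(.0,.02),(.022,.011)):
    P=np.array([proj(c,p) for p in circ(x,y,z,r)]); cv2.polylines(img,[P.astype(int)],True,(255,0,0),1)
u,v=proj(c,(.437,.312,.01)).astype(int); print(u,v)
cv2.imwrite("pics/r1z.png",cv2.resize(img[v-50:v+50,u-60:u+60],None,fx=5,fy=5))
plan(x,y,.0225,1.571)
```

```text
at [0.4387 0.3105 0.1804] [3.141e+00 1.000e-03 1.570e+00] t 27.62 w 0.0856 F [-0.3  0.1 -0.1]
delta [1, 0.01, -0.012, -0.064, 0.0, 0.001, -0.001] rows>= 0.2
fit [0.4377 0.3157] area ratio 0.936 cost 0.0
315 175
at [0.4387 0.3106 0.1805] [3.141 0.    1.57 ] t 27.68 w 0.0855 F [-0.2 -0.5  0.6]
delta [1, 0.034, -0.007, 1.053, 0.001, 0.0, -0.001] rows>= 2.5
```

View pics/r1z.png

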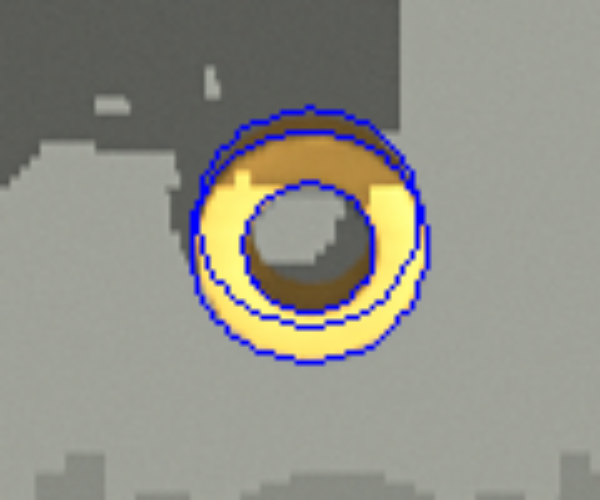

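>>> arm_command([
  [1,0.031,-0.006,0.4,0,0,0],
  [1,0.031,-0.006,0.8,0,0,0],
  [1,0.031,-0.006,0.93,0,0,0],
  [1,0.031,-0.006,0.93,0,0,0],
  [1,0.031,-0.006,0.93,0,0,0],
])

```text
clock: 28.3
position: [0.4376, 0.3172, 0.0428]
tool_rot: [3.139, -0.001, 1.572]
force: [0.7, -0.3, 0.1]
grip_width: 0.0853
```

>>> arm_command([
  [1,0,0,0.12,0,0,0],
  [1,0,0,0.12,0,0,0],
])

```text
clock: 28.55
position: [0.4363, 0.3164, 0.0225]
tool_rot: [-3.141, 0.0, 1.573]
force: [0.1, -0.1, -0.2]
grip_width: 0.0855
```

>>> arm_command([
  [-1,-0.005,0.008,0,0,0,0],
  [-1,-0.005,0.008,0,0,0,0],
  [-1,-0.005,0.008,0,0,0,0],
  [-1,-0.005,0.008,0,0,0,0],
  [-1,-0.005,0.008,0,0,0,0],
  [-1,-0.005,0.008,0,0,0,0],
], newtons=40)

```text
clock: 29.3
position: [0.4378, 0.316, 0.0235]
tool_rot: [3.141, -0.0, 1.573]
force: [-1.4, -2.4, 10.7]
grip_width: 0.0389
```

>>> arm_command([
  [-1,0,0,-0.1,0,0,0],
  [-1,0,0,-0.5,0,0,0],
  [-1,0,0,-1,0,0,0],
  [-1,0,0,-1,0,0,0],
  [-1,0,0,-1,0,0,0],
])

```text
clock: 29.92
position: [0.4379, 0.3158, 0.1738]
tool_rot: [3.14, -0.001, 1.573]
force: [0.3, 0.6, -2.1]
grip_width: 0.038
```

Run:
```python
from h import *
s=telemetry.observe(); p=s["position"]; c=cams.get_calibration("wrist")
f=cams.grab_frame("wrist")
img=f.copy(); z0=p[2]-.0225
for z,r in ((.022,.02),(.0,.02),(.022,.011)):
    P=np.array([proj(c,q) for q in circ(p[0],p[1],z+z0,r)]); cv2.polylines(img,[P.astype(int)],True,(255,0,0),1)
cv2.imwrite("pics/r2z.png",cv2.resize(img[190:340,240:400],None,fx=4,fy=4))
plan(.635,-.2275,.172,1.571,-1)
```

```text
at [0.4375 0.3155 0.1726] [-3.141  0.     1.573] t 29.98 w 0.0384 F [ 0.1 -0.9 -2.7]
delta [-1, -3.623, 1.309, 0.005, -0.0, 0.001, 0.002] rows>= 9.2
```

View pics/r2z.png

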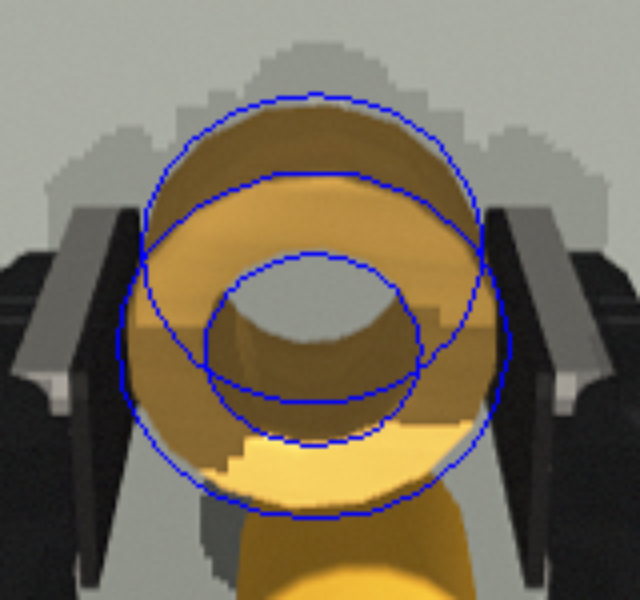

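>>> arm_command([
  [-1,-0.3,0.25,0,0,0,0],
  [-1,-0.6,0.45,0,0,0,0],
  [-1,-0.9,0.6,0,0,0,0],
  [-1,-0.9,0.6,0,0,0,0],
])

```text
clock: 30.48
position: [0.5287, 0.1768, 0.1708]
tool_rot: [-3.139, 0.002, 1.567]
force: [-0.9, 0.4, -1.9]
grip_width: 0.0385
```

>>> arm_command([
  [-1,-0.4,0.2,0,0,0,0],
  [-1,-0.8,0.4,0,0,0,0],
  [-1,-0.95,0.5,0,0,0,0],
  [-1,-0.95,0.5,0,0,0,0],
])

```text
clock: 30.98
position: [0.6034, 0.0365, 0.1709]
tool_rot: [-3.139, 0.001, 1.57]
force: [0.5, 0.6, -1.1]
grip_width: 0.0386
```

>>> arm_command([
  [-1,-0.4,0.1,0,0,0,0],
  [-1,-0.8,0.2,0,0,0,0],
  [-1,-0.95,0.2,0,0,0,0],
  [-1,-0.95,0.2,0,0,0,0],
])

```text
clock: 31.48
position: [0.6328, -0.104, 0.1716]
tool_rot: [-3.14, -0.0, 1.572]
force: [0.4, 1.0, -1.1]
grip_width: 0.0382
```

>>> arm_command([
  [-1,-0.4,0,0,0,0,0],
  [-1,-0.65,0,0,0,0,0],
  [-1,-0.65,0,0,0,0,0],
  [-1,-0.65,0,0,0,0,0],
  [-1,-0.65,0,0,0,0,0],
])

```text
clock: 32.1
position: [0.6341, -0.1988, 0.1728]
tool_rot: [-3.141, -0.001, 1.576]
force: [-0.6, -0.2, -0.7]
grip_width: 0.038
```

Run:
```python
from h import *
plan(.635,-.2275,.1,1.571,-1)
f=cams.grab_frame("wrist"); c=cams.get_calibration("wrist"); print(proj(c,(.6348,-.2276,.072)))
cv2.imwrite("pics/r3.png",f)
```

```text
at [ 0.6341 -0.1988  0.1728] [-3.141e+00 -1.000e-03  1.576e+00] t 32.1 w 0.038 F [-0.6 -0.2 -0.7]
delta [-1, -0.192, 0.005, 0.485, -0.0, -0.001, 0.006] rows>= 1.3
[318.94132582 239.71689354]
```

View pics/r3.png

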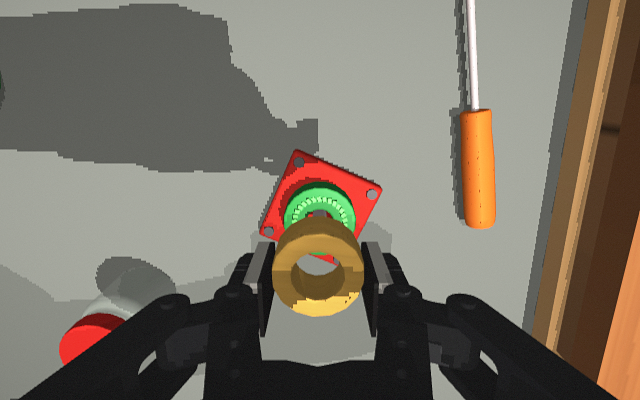

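>>> arm_command([
  [-1,-0.1,0.004,0,0,0,0],
  [-1,-0.19,0.006,0.2,0,0,0],
  [-1,-0.19,0.006,0.42,0,0,0],
  [-1,-0.19,0.006,0.42,0,0,0],
  [-1,-0.19,0.006,0.42,0,0,0],
])

```text
clock: 32.78
position: [0.6354, -0.2298, 0.1111]
tool_rot: [3.14, 0.0, 1.573]
force: [-0.2, -0.3, -1.1]
grip_width: 0.0384
```

Run:
```python
from h import *
plan(.635,-.2275,.068,1.571,-1)
f=cams.grab_frame("wrist"); g=cams.grab_frame("side"); u,v=proj(cams.get_calibration("side"),(.635,-.2275,.06)).astype(int)
cv2.imwrite("pics/r4.png",np.hstack([cv2.resize(f[190:340,240:400],None,fx=2.5,fy=2.5),cv2.resize(g[v-45:v+45,u-50:u+50],(400,375))]))
```

```text
at [ 0.6354 -0.2298  0.1111] [3.14  0.    1.573] t 32.77 w 0.0384 F [-0.2 -0.3 -1.1]
delta [-1, 0.016, -0.003, 0.287, 0.002, 0.0, 0.003] rows>= 0.7
```

View pics/r4.png

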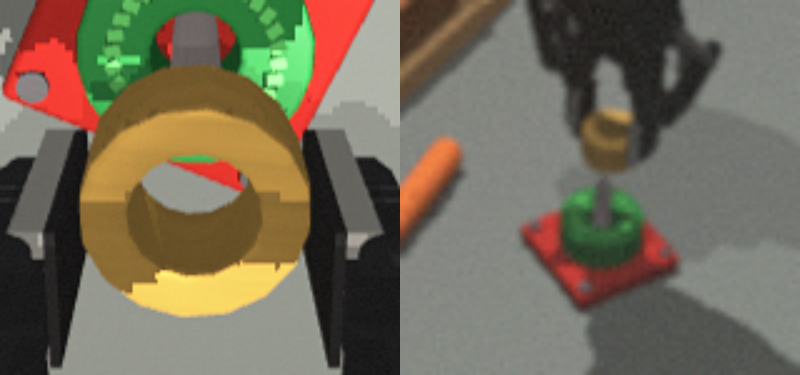

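>>> arm_command([
  [-1,0.014,-0.003,0,0,0,0],
  [-1,0.014,-0.003,0.1,0,0,0],
  [-1,0.014,-0.003,0.2,0,0,0],
  [-1,0.014,-0.003,0.29,0,0,0],
  [-1,0.014,-0.003,0.29,0,0,0],
  [-1,0.014,-0.003,0.29,0,0,0],
])

```text
clock: 33.62
position: [0.6345, -0.2275, 0.0665]
tool_rot: [3.141, -0.0, 1.573]
force: [-0.2, -0.4, -2.2]
grip_width: 0.0388
```

>>> arm_command([
  [-1,0,0,0.025,0,0,0],
  [-1,0,0,0.035,0,0,0],
  [-1,0,0,0.035,0,0,0],
])

```text
clock: 34.0
position: [0.6343, -0.2275, 0.0611]
tool_rot: [-3.142, -0.0, 1.573]
force: [-0.2, 0.5, -1.7]
grip_width: 0.0383
```

>>> arm_command([
  [0,0,0,0,0,0,0],
  [1,0,0,0,0,0,0],
  [1,0,0,0,0,0,0],
  [1,0,0,0,0,0,0],
])

```text
clock: 34.5
position: [0.6343, -0.2275, 0.0611]
tool_rot: [3.142, -0.0, 1.573]
force: [-0.4, 0.1, 0.4]
grip_width: 0.0855
```

>>> arm_command([
  [1,0,0,-0.2,0,0,0],
  [1,0,0,-0.7,0,0,0],
  [1,0,0,-0.9,0,0,0],
  [1,0,0,-0.9,0,0,0],
  [1,0,0,-0.9,0,0,0],
])

```text
clock: 35.12
position: [0.6339, -0.2275, 0.1955]
tool_rot: [-3.141, -0.0, 1.573]
force: [-1.1, -0.1, -0.4]
grip_width: 0.0855
```

Run:
```python
from h import *
f=cams.grab_frame("wrist"); c=cams.get_calibration("wrist")
img=f.copy()
for z,r in ((.058,.02),(.036,.02),(.058,.011)):
    P=np.array([proj(c,p) for p in circ(.635,-.2277,z,r)]); cv2.polylines(img,[P.astype(int)],True,(255,0,0),1)
g=cams.grab_frame("side"); t=cams.grab_frame("top"); cs=cams.get_calibration("side"); ct=cams.get_calibration("top")
cv2.imwrite("pics/r5z.png",cv2.resize(img[100:270,230:410],None,fx=3.5,fy=3.5)[:590])
cv2.imwrite("pics/e_side.png",g); cv2.imwrite("pics/e_top.png",t)
for o in ((.609,.067,.05),(.635,-.2277,.035),(.447,.154,.04),(.459,-.307,.04)):
  u,v=proj(cs,o).astype(int); print(u,v)
ims=[cv2.resize(g[v-40:v+40,u-40:u+40],(260,260)) for u,v in [proj(cs,o).astype(int) for o in ((.609,.067,.05),(.635,-.2277,.035))]]
cv2.imwrite("pics/e_z.png",np.hstack(ims))
a=cv2.imread("pics/a_top.png"); d=cv2.absdiff(a,t).max(2); 
for u,v in ((253,259),(465,247)): print(d[v-16:v+17,u-16:u+17].mean(), (d[v-16:v+17,u-16:u+17]>40).sum())
plan(.6,-.2,.2,1.571)
```

```text
292 210
352 142
325 275
422 152
13.296602387511479 0
28.69054178145087 283
at [ 0.6338 -0.2273  0.1948] [-3.140e+00 -1.000e-03  1.573e+00] t 35.27 w 0.0854 F [ 0.4 -0.5 -0.6]
delta [1, 0.183, -0.225, -0.034, -0.002, -0.001, 0.003] rows>= 0.7
```

View pics/r5z.png

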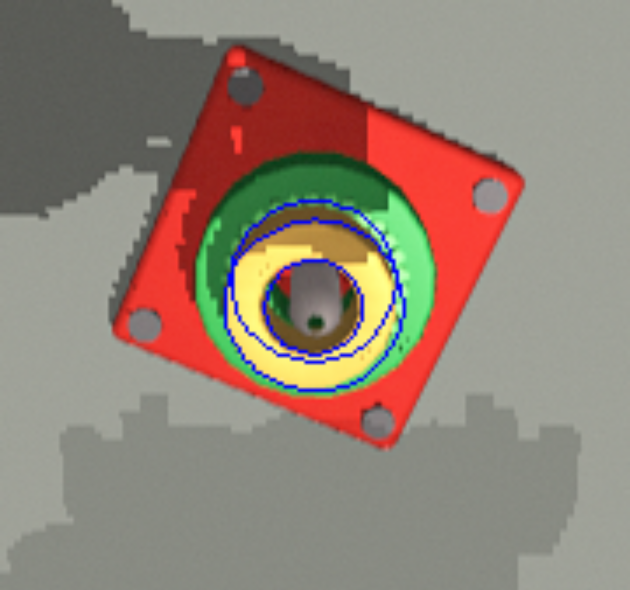

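View pics/e_z.png

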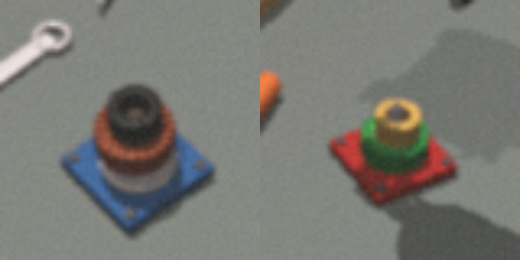

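View pics/e_top.png

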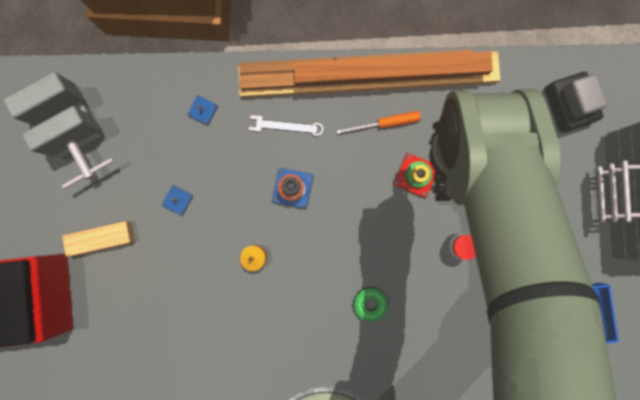

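```bash
python3 -c "
from h import *
print(telemetry.observe()['force'], job.job_done())"
```

```text
the job is handed in; nothing more can be done
[ 0.42129123 -0.46729224 -0.64843047] None
```

Both wheel sets are made up and the job is handed in at about 35 s of the 136 s allowed. The blue pin carries the flange (hub up), flap wheel and black collar. The red pin carries the nylon wheel and brass collar.

- **Seating:** After each part except the nylon wheel, I drew its outline at the seated height on the wrist picture. All four matched to within 1–2 mm and lay flat. The nylon wheel's position fit came within about 1.5 mm of the red pin's axis. The final side picture shows both stacks upright.
- **Robot clear:** The gripper is open and about 115 mm above the red stack. The wrist force is under 1 N, which is at its noise level.
- **Oil can:** It shows no change in the top picture.
- **Jar:** It is still standing, but the arm partly hid it in the last top picture (283 pixels changed there). I did not measure its position again. The gripper was never seen near it.
- **A check that disagreed:** After I lifted the flap wheel, the wrist picture suggested it had slipped about 6 mm down in the grip. The side camera showed little or no slip. I lowered it in small steps and met no contact before the expected height, and the outline drawn after release matched the seated height.

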